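# Open the sprung glue jig and load the model stair

## Robot

A 6-joint arm with a two-finger parallel gripper is mounted at the origin on a cart in front of the work surface, level with it; the furniture and walls round the work are solid. World frame = base frame: x ahead of the robot, y to its left, z up, the work surface at z = 0. Lengths are in m, angles in degrees, forces in N, time in s.
With the tool pointing down it reaches from about 0.4 to 0.825 m from the base axis. Payload 7 kg.
Tool frame: the origin (TCP) lies at the very end of the fingers, on their centre line; the grasp point (between the pads) lies 19 mm behind it; z points along the fingers, y is the direction in which the jaws open and shut (so a half turn about z gives the same grasp; the last joint's range is limited). The gripper opens to 88 mm and grips with 3 to 60 N. Pads are 19 mm wide; open, the fingers measure 130 mm over their backs; the gripper's body (78 mm by 193 mm) begins 47 mm behind the grasp point.
Start: joints at [89.043, 20.546, 0.682, 0, -70.136, -16.507], TCP at [0.203, 0.644, 0.198] pointing down, gripper open.
Joint ranges: [-176.03, 176.03], [-82.01, 121.73], [-58.28, 71.71], [-173.87, 95.51], [-174.79, -0.11], [-173.66, 173.66]. Speed limits (degrees/s): [136.94, 136.94, 172.46, 180, 180, 180].

## Interface

Orientations are given as [roll, pitch, yaw] about the fixed x, y, z axes, in that order (R = Rz(yaw) Ry(pitch) Rx(roll)).
In Python, from plant import telemetry, optics, ctrl gives the robot as it stands.
- The arm moves only by the tool servo_tool, never from a script. Its argument "rows" is a list of rows, each a list of 3 entries, a list of its own where there are three numbers: the shift along the tool's x, y, z in m, then the turn, a rotation vector about the tool's x, y, z in units of 6 degrees (1.0 is 6 degrees), then the closure, from 0 (fully open) to 1 (shut). A call has 1 to 20 rows; each row shifts and turns the commanded pose from where the row before left it, along the tool's axes as they then stand; what a row does not reach is not made up. A row lasts 1/12 s, in which the tool goes at most 41.7 mm and 7.16 degrees, less where a joint would pass 70% of its speed; a pose out of reach is approached as far as the arm can. A call is refused whole if a number of a shift passes 0.0417 or a number of a turn 1, either way. A call with a gripper value outside its range is refused whole. The fingers move at their own pace and stop on an object; the grip force is fixed at half the most. Time passes only in rows, so rows that do not move let the fingers close. It gives the time, the measured TCP pose, the force and the opening at its end, in the units of the state.
- telemetry.get_obs(): the state, without advancing time (a new reading comes with each control period).
- optics.snapshot(name): name is "scene" or "side" or "wrist"; returns the picture (400x640x3 uint8, red, green, blue); there is no depth.
- optics.camera_info(name): a dict with "mtx" (3x3 intrinsics, pixels), "rvec" (rotation vector, rad) and "tvec" (3), from world to camera coordinates, as OpenCV has them. Camera axes: x right, y down, z forward; pixel columns grow to the right and rows downward; lengths in m; the calibration is good to about 2 mm. A picture is of the moment at which its call begins: read the wrist's pose just before it. camera_info takes no time and is no camera call; for the wrist camera it gives the pose at the moment of the call.
- ctrl.close_job(): hands the job in, once; it reports no verdict.
The state is a dict: "clock": time; "joint_pos": joint angles; "qvel": joint speeds; "tau": joint torques, N m; "tool_pos": TCP position; "orientation": TCP orientation; "force": force on the tool from outside, world axes, zero at the start; "moment": the same for the moment, N m; "opening": finger opening in m.
Only numpy, scipy, OpenCV 4.12 (cv2) and the standard library are available. Lean on these libraries where they do the work, as an engineer would, in place of code of your own. Each camera call takes 0.05 s, during which the arm holds its last target.

## Task

Get the stair glue jig loaded: push the orange tab of the sprung blue jaw away from the fence until the jaw has gone past its stop pin, then let go so that it springs back and latches on the pin at its middle position. Then push the wooden model stair along the jig's base into the opened nest until its high end rests against the end stop. Only push with the fingers, do not lift or tip the stair, and leave the things standing around the jig where they are.

Things in the scene. Friction and masses are not known exactly. Their poses are not given: they have to be found in the camera images.
- jig: Glue jig fixed to the bench. Origin on the bench below the middle of the nest; lengths in mm here. +x: the way the jaw opens, away from the robot within 15 degrees; +y: from the nest to the loading apron on the left; z up. Plywood base 8 thick: x -60 to 175 for y -65 to 50; apron x -60 to 60 for y 50 to 175. Fence and jaw flare outward at y = 30 to 54 as a lead-in.
- nest (a point): Point on top of the plywood base (8 mm above the bench) where the underside centre of the stair lies when it is fully home: jig (-1, -3, 8) mm, axes as the jig's. With the jaw latched the nest is 74 mm wide, x -38 to +36 (73 at its mouth).
- fence (a point): Top edge of the aluminium fence's nest face: jig (-38, -15, 32) mm. Fence 14 mm thick, y -60 to +30, 32 mm above the bench, on the robot's side of the nest.
- end_stop (a point): Top edge of the aluminium end stop's nest face: jig (0, -45, 32) mm. The stop runs x -36 to +36 and is 12 mm thick; it closes the end of the nest away from the apron.
- bridge (a point): Top middle of the dark steel bridge over the jaw's tail: jig (120, -15, 54) mm, 60 mm wide along y, 18 mm thick. It carries the stop pin, whose black knob reaches 70 mm above the bench (79 while the pin rides up).
- jaw (a joint): Travel of the sprung blue jaw along jig +x (m). 0: front limit, nest only 44 mm wide; 0.055: rear limit. Spring back towards 0: 4 N at 0, 9 N at 0.055, plus 25 N per m/s damping. Pushed beyond 0.036 and let go it latches at about 0.030; pushed less than 0.028 it returns to 0. Jaw face at jig x = 6 mm + travel, y -43 to +30, top at z = 35.5 mm.
- push_tab (a point): Centre of the pushing face of the orange upright tab on the jaw, 55 mm above the bench; moves with the jaw. The face looks to jig -x, is 36 mm wide along y and free from z = 36 to 69 mm; tab 8 mm thick. At travel 0 it is at jig (10, -20, 55) mm.
- stop_pin (a joint): Height of the spring-loaded steel stop pin above its seat in m: 0 = down, about 0.009 while the brass tooth of the jaw passes under it; drops back to 0 behind the tooth. Works by itself.
- stair: Loose light-wood model stair, five steps, 84 long, 64 wide, 48 mm high, about 60 g. Origin: centre of its underside; own x runs from low end (-x) to high end (+x), z up. Starts on the apron, high end towards the nest, 100 to 120 mm from home. Push its low end, on the lowest riser: a face 56 mm wide, 40 mm from the origin, 0 to 9 mm above the base. The high end is open behind.
- jar_bronze: Bystander: paint jar with black lid, 48 mm across, 66 mm high, right of the jig. Origin: centre of its underside.
- sanding_block: Bystander: cork sanding block, 43 x 71 x 24 mm, right of the jig. Origin: centre of its underside.
- jar_grey: Bystander: clear jar with grey paint, 46 mm across, 60 mm high, behind the loading apron. Origin: centre of its underside.
- tape_roll: Bystander: roll of masking tape lying flat, 98 mm across, 25 mm high, to the left. Origin: centre of its underside.
- glue_bottle: Bystander: white glue bottle with black nozzle, 57 mm across, 173 mm high, to the left. Origin: centre of its underside.
- paint_tube: Bystander: red and blue paint tube lying flat, 34 x 131 x 23 mm, to the left. Origin: centre of its underside.
Mind the look-alikes: they are no part of the job. What is shaped like the stair but green or yellow is not meant.

How it is judged:
By the outcome, as a careful person would: the job done as asked, in the order asked, and still so for the second after the job is handed in, with the robot touching nothing.
It also fails if it takes over 50 s, if anything falls off the work surface, if the arm or the gripper's body presses on something with over 40 N, if the wrist force passes 120 N, or if a joint passes its speed limit or range.

## Working session

There is one attempt and no reset: what is moved stays moved. The work goes in short steps, Python scripts to look and compute and a tool call to move; the robot and the scene stay as the last step left them, time stands still between calls to the robot, and variables do not carry over. Pictures are saved under pics/ and viewed, and the job is handed in when it is done.

Besides the shell and the picture viewer there is one more tool, called after ">>>" in YAML: its name, and indented under it one key for each argument. servo_tool: Moves the arm, as the interface text tells. Its arguments: {"type":"object","properties":{"rows":{"type":"array"}},"required":["rows"]}

```bash
ls; mkdir -p pics
cat > h.py <<'E'
import numpy as np,cv2
from plant import telemetry,optics,ctrl
def snap(name,fn):
    im=optics.snapshot(name); cv2.imwrite('pics/'+fn,im[:,:,::-1]); return im
def cam(name):
    c=optics.camera_info(name); K=np.array(c['mtx']);R=cv2.Rodrigues(np.array(c['rvec'],float))[0];t=np.array(c['tvec'],float).ravel(); return K,R,t
def back(c,u,v,z):
    K,R,t=c; d=R.T@np.linalg.inv(K)@np.array([u,v,1.]); o=-R.T@t
    return o+d*(z-o[2])/d[2]
def proj(c,P):
    K,R,t=c; p=(R@np.atleast_2d(P).T).T+t; p=p@K.T; return p[:,:2]/p[:,2:]
E
python3 - <<'E'
from h import *
for n in ['scene','side','wrist']:
    snap(n,n+'0.png'); K,R,t=cam(n); print(n,K[0,0],-R.T@t,R[2])
print(telemetry.get_obs())
E
```

```text
pics
scene 510.8536987351715 [ 2.27127379 -0.2657643   1.17166911] [-0.84070634  0.13393055 -0.52466699]
side 495.43909122170936 [ 0.34301891 -0.86186416  1.44390311] [ 0.12566101  0.54222663 -0.83078252]
wrist 360.2886655330937 [0.27820046 0.61991711 0.38414578] [-0.27826866  0.08526149 -0.95671157]
{'clock': 0.15, 'joint_pos': array([ 8.90417943e+01,  2.05829493e+01,  6.46794379e-01, -1.36871318e-02,
       -7.01338723e+01, -1.65071274e+01]), 'qvel': array([-0.03222129, -0.07754341,  0.12121165,  0.05879326, -0.04996485,
       -0.00654692]), 'tau': array([-9.60930956e-04, -5.83274102e+01,  2.93288487e+01,  7.00126648e+00,
        8.80331470e-03, -1.08301563e-04]), 'tool_pos': array([0.20249847, 0.6435096 , 0.19753762]), 'orientation': array([ 1.79929203e+02, -7.56071454e-03, -1.74699876e+01]), 'force': array([-0.19741633, -0.61096284,  0.13174377]), 'moment': array([-0.04731248,  0.0048487 , -0.02575783]), 'opening': 0.08751930265709935}
```

View pics/scene0.png

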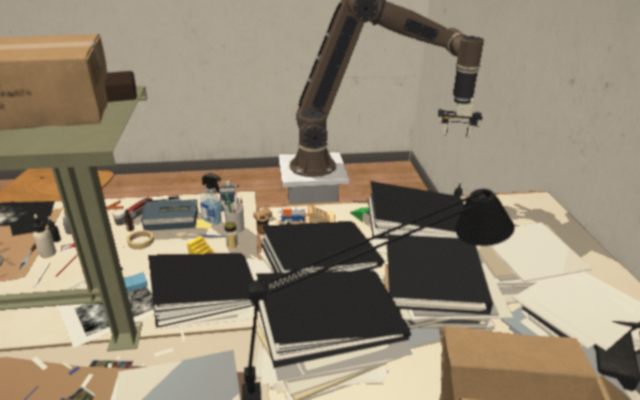

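View pics/side0.png

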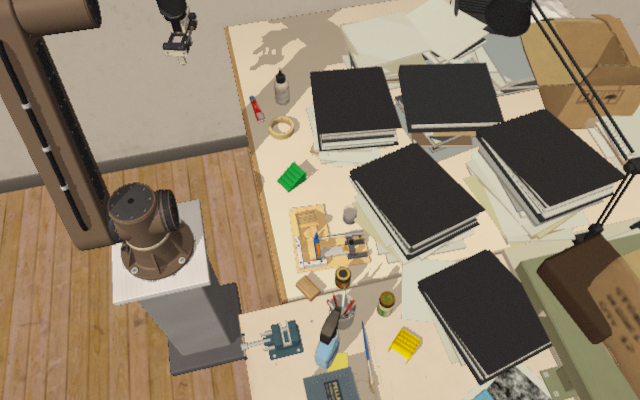

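View pics/wrist0.png

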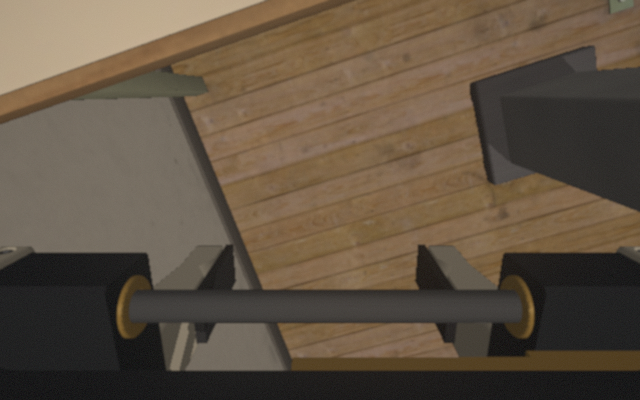

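The side view shows three stair-like things: a light-wood one on the jig apron near (308,218), a green one at (292,177) and a yellow one at (404,343). The wooden one matches the description, so I'll check it in a close crop.

Run:
```python
from h import *
im=cv2.imread('pics/side0.png')[190:310,270:390]
cv2.imwrite('pics/side0c.png',cv2.resize(im,(600,600),interpolation=cv2.INTER_CUBIC))
c=cam('side'); 
for u,v in [(293,207),(323,204),(369,262),(300,270),(347,215),(343,275),(308,287)]: print(u,v,back(c,u,v,0.008))
```

```text
293 207 [0.46246788 0.03948585 0.008     ]
323 204 [0.56512517 0.02660591 0.008     ]
369 262 [ 0.65456675 -0.2214161   0.008     ]
300 270 [ 0.43492521 -0.1959181   0.008     ]
347 215 [ 0.63333801 -0.03578615  0.008     ]
343 275 [ 0.56231049 -0.24492588  0.008     ]
308 287 [ 0.44657909 -0.257856    0.008     ]
```

View pics/side0c.png

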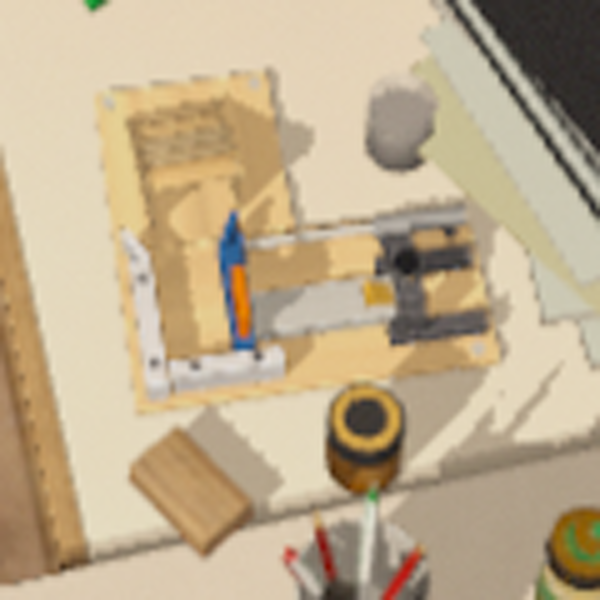

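The crop shows the wooden stair on the apron at about crop (185,135), low end up. The blue jaw with its orange tab is at (240,290), the fence on the left and the end stop at the bottom. I'll fit the jig pose from the base corners.

```bash
cat >> h.py <<'E'
from scipy.optimize import least_squares
def J2W(p,P):
    P=np.atleast_2d(P)/1000.; c,s=np.cos(p[2]),np.sin(p[2])
    return np.c_[p[0]+c*P[:,0]-s*P[:,1],p[1]+s*P[:,0]+c*P[:,1],P[:,2]]
def fitjig(c,pts,uv,p0):
    r=least_squares(lambda p:(proj(c,J2W(p,pts))-uv).ravel(),p0,loss='soft_l1'); return r.x,r.fun.reshape(-1,2)
E
python3 - <<'E'
from h import *
c=cam('side')
pts=np.array([[-60,175,8],[60,175,8],[175,-65,8],[-60,-65,8],[175,50,8]],float)
uv=np.array([[98,93],[270,70],[499,362],[138,412],[468,205]])/5+[270,190]
p,r=fitjig(c,pts,uv,[0.5,-0.13,0]); print(p,np.degrees(p[2]));print(r)
im=cv2.imread('pics/side0.png')
E
```

```text
[ 0.49122276 -0.14253978 -0.09761186] -5.592747779620193
[[-0.45544044 -0.28869376]
 [-0.13230347  0.02761863]
 [ 0.81348488  0.08800578]
 [-0.2463876  -0.17602473]
 [ 0.12335974  0.26931118]]
```

The residuals are under a pixel: jig at about (0.491, -0.143), yaw -5.6°. I'll raise the arm, travel over the apron, then turn so tool y lies along jig x.

>>> servo_tool:
  rows:
    - [[0,0,-0.03],[0,0,0],1]
    - [[0,0,-0.03],[0,0,0],1]
    - [[0,0,-0.03],[0,0,0],1]
    - [[0.027,0.03,0],[0,0,0],1]
    - [[0.027,0.03,0],[0,0,0],1]
    - [[0.027,0.03,0],[0,0,0],1]
    - [[0.027,0.03,0],[0,0,0],1]
    - [[0.027,0.03,0],[0,0,0],1]
    - [[0.027,0.03,0],[0,0,0],1]
    - [[0.027,0.03,0],[0,0,0],1]
    - [[0.027,0.03,0],[0,0,0],1]
    - [[0.027,0.03,0],[0,0,0],1]
    - [[0.027,0.03,0],[0,0,0],1]
    - [[0.027,0.03,0],[0,0,0],1]
    - [[0.027,0.03,0],[0,0,0],1]
    - [[0.027,0.03,0],[0,0,0],1]
    - [[0.027,0.03,0],[0,0,0],1]
    - [[0.027,0.03,0],[0,0,0],1]
    - [[0.027,0.03,0],[0,0,0],1]
    - [[0.027,0.03,0],[0,0,0],1]

```text
clock: 1.82
tool_pos: [0.4876, 0.0176, 0.2885]
orientation: [-180.0, -0.0, -17.5]
force: [0.4, 1.1, -0.6]
opening: 0.0005
```

>>> servo_tool:
  rows:
    - [[0.027,0.03,0],[0,0,0],1]
    - [[0.027,0.03,0],[0,0,0],1]
    - [[0,0,0],[0,0,1],1]
    - [[0,0,0],[0,0,1],1]
    - [[0,0,0],[0,0,1],1]
    - [[0,0,0],[0,0,1],1]
    - [[0,0,0],[0,0,1],1]
    - [[0,0,0],[0,0,1],1]
    - [[0,0,0],[0,0,1],1]
    - [[0,0,0],[0,0,1],1]
    - [[0,0,0],[0,0,1],1]
    - [[0,0,0],[0,0,1],1]
    - [[0,0,0],[0,0,1],1]
    - [[0,0,0],[0,0,1],1]
    - [[0,0,0],[0,0,1],1]
    - [[0,0,0],[0,0,0],1]

```text
clock: 3.15
tool_pos: [0.5207, -0.0538, 0.288]
orientation: [180.0, 0.0, -95.7]
force: [0.9, 0.8, 0.3]
opening: 0.0005
```

Run:
```python
from h import *
o=telemetry.get_obs(); print(o['clock'],o['tool_pos'],o['orientation'],o['joint_pos'],o['opening'])
c=cam('wrist'); snap('wrist','w1.png'); np.savez('w1.npz',K=c[0],R=c[1],t=c[2])
```

```text
3.15 [ 0.52066574 -0.05380273  0.28804143] [ 1.79973145e+02  1.53917579e-06 -9.57364053e+01] [ 1.55873675e+01  3.39959303e+00 -9.68146363e+00 -1.00261076e-02
 -7.69439595e+01 -2.13215057e+01] 0.0005021837496778058
```

View pics/w1.png

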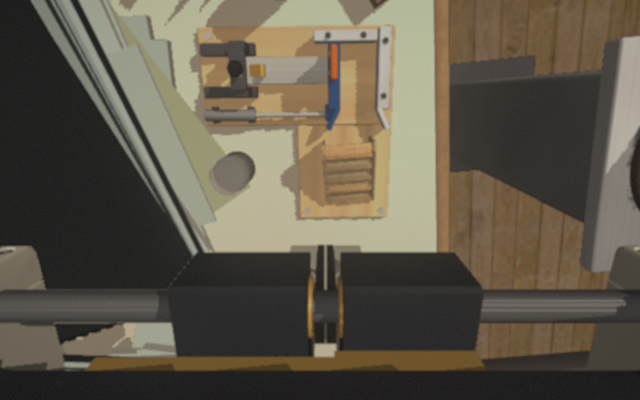

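The wrist picture shows the whole jig: base corners near (198,27), (395,27), (387,217) and (299,217), and the stair at about (349,170). I'll zoom in for precise corners.

Run:
```python
import cv2
im=cv2.imread('pics/w1.png')
cv2.imwrite('pics/w1a.png',cv2.resize(im[120:220,285:405],None,fx=6,fy=6,interpolation=cv2.INTER_CUBIC))
cv2.imwrite('pics/w1b.png',cv2.resize(im[20:150,300:400],None,fx=4.6,fy=4.6,interpolation=cv2.INTER_CUBIC))
```

```text
(no output)
```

View pics/w1a.png

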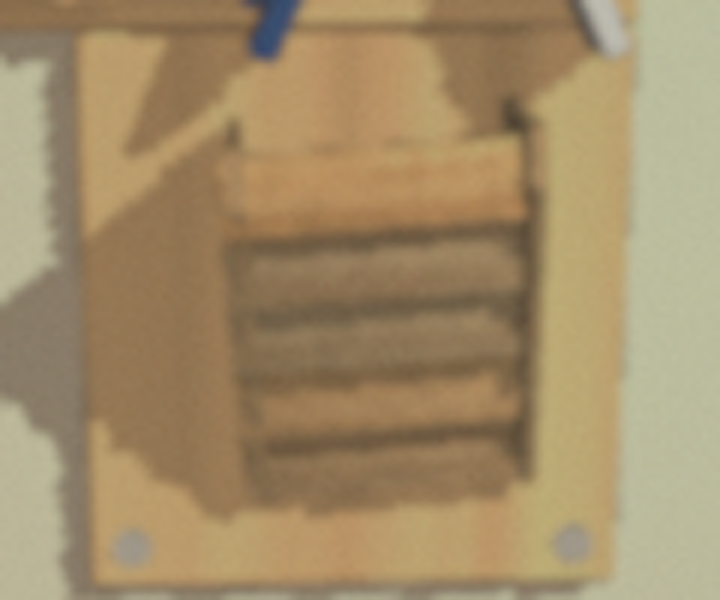

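View pics/w1b.png

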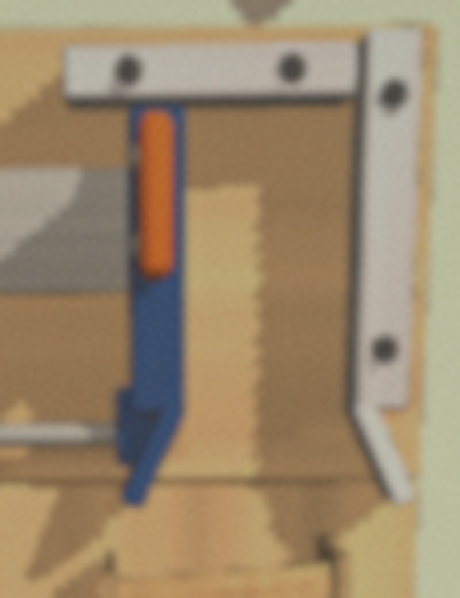

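Run:
```python
from h import *
d=np.load('w1.npz'); c=(d['K'],d['R'],d['t'])
a=lambda u,v:(285+u/6,120+v/6); b=lambda u,v:(300+u/4.6,20+v/4.6)
pts=np.array([[60,175,8],[-60,175,8],[60,50,8],[-38,30,32],[-38,-45,32],[-60,-65,8],[175,-65,8]],float)
uv=np.array([a(92,583),a(612,578),a(78,30),b(353,403),b(360,100),b(436,25),(198,27)])
p,r=fitjig(c,pts,uv,[0.491,-0.1425,-0.097]); print(p,np.degrees(p[2]));print(r.round(2))
def w2j(w): 
    cs,s=np.cos(p[2]),np.sin(p[2]); q=w[:2]-p[:2]; return np.array([cs*q[0]+s*q[1],-s*q[0]+cs*q[1]])*1000
for n,uvp,z in [('top back L',a(228,152),56),('top back R',a(523,140),56),('top front L',a(232,232),56),('top front R',a(523,218),56),('low L',a(248,500),17),('low R',a(520,488),17),
  ('tab0',b(176,115),69),('tab1',b(176,275),69),('jawface',b(184,110),35.5),('jawface2',b(184,400),35.5)]:
    print(n,w2j(back(c,*uvp,z/1000)).round(1))
```

```text
[ 0.48833628 -0.1411044  -0.08912056] -5.1062319376361565
[[-0.39  0.8 ]
 [ 0.44  0.71]
 [-1.14  0.16]
 [ 0.34  1.25]
 [ 0.87 -1.35]
 [ 0.65 -0.9 ]
 [-1.9  -0.06]]
top back L [26.8 69.2]
top back R [-30.1  67.6]
top front L [26.2 84.8]
top front R [-30.6  82.7]
low L [ 23.6 151.6]
low R [-36.6 149.5]
tab0 [  9.5 -36.4]
tab1 [ 9.5 -2.1]
jawface [  6.4 -41.4]
jawface2 [ 6.3 27.2]
```

Jig fit agrees with the first one within 3 mm. The tab reads (9.5, -38..-2) and the jaw face 6.3, both as specified, and the stair is about 113 mm from home with 2–3° of yaw. Now I'll move the closed fingers in front of the tab, jig (-25,-20), TCP z 44 mm.

>>> servo_tool:
  rows:
    - [[0.037,0.0157,0],[0,0,0],1]
    - [[0.037,0.0157,0],[0,0,0],1]
    - [[0.037,0.0157,0],[0,0,0],1]
    - [[0,0,0],[0,0,0],1]
    - [[0,0,0.038],[0,0,0],1]
    - [[0,0,0.038],[0,0,0],1]
    - [[0,0,0.038],[0,0,0],1]
    - [[0,0,0.038],[0,0,0],1]
    - [[0,0,0.038],[0,0,0],1]
    - [[0,0,0.038],[0,0,0],1]
    - [[0,0,0.016],[0,0,0],1]
    - [[0,0,0],[0,0,0],1]
    - [[0,0,0],[0,0,0],1]

```text
clock: 4.28
tool_pos: [0.4631, -0.16, 0.044]
orientation: [179.9, -0.0, -95.3]
force: [0.6, -0.3, 0.5]
opening: 0.0005
```

Run:
```python
from h import *
snap('wrist','w2.png'); im=snap('side','s2.png')
cv2.imwrite('pics/s2c.png',cv2.resize(im[190:310,270:390,::-1],(600,600),interpolation=cv2.INTER_CUBIC))
```

```text
(no output)
```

View pics/w2.png

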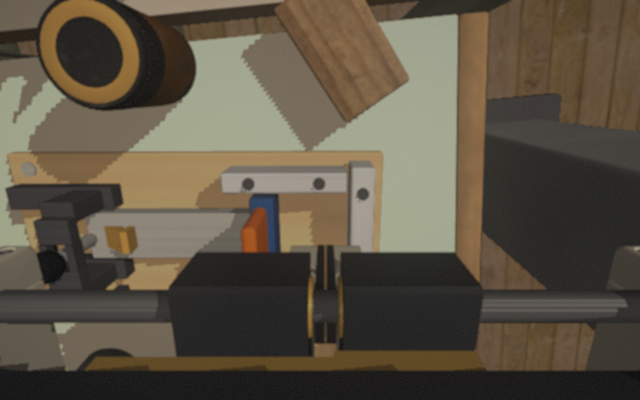

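View pics/s2c.png

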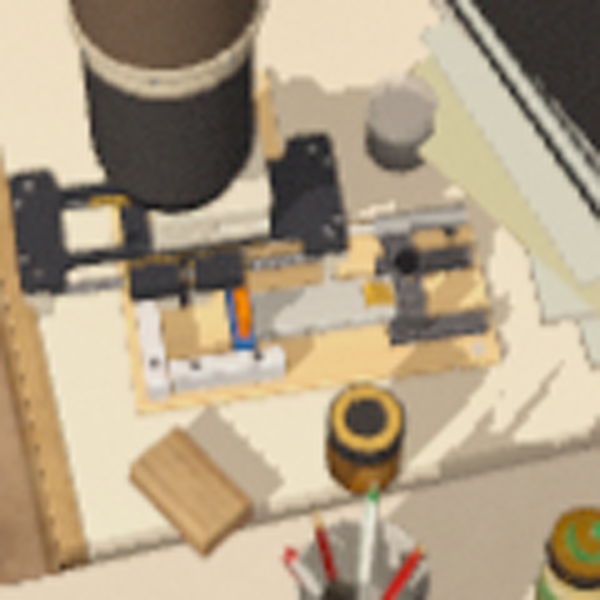

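The fingers stand in the nest in front of the orange tab (wrist (255,235)) and nothing is touching. Pushing along tool -y to find contact.

>>> servo_tool:
  rows:
    - [[0,-0.006,0],[0,0,0],1]
    - [[0,-0.004,0],[0,0,0],1]
    - [[0,-0.004,0],[0,0,0],1]
    - [[0,-0.003,0],[0,0,0],1]
    - [[0,0,0],[0,0,0],1]

```text
clock: 4.8
tool_pos: [0.4814, -0.1615, 0.0447]
orientation: [-179.9, 0.0, -95.5]
force: [-0.0, -1.3, 0.2]
opening: 0.0002
```

>>> servo_tool:
  rows:
    - [[0,-0.003,0],[0,0,0],1]
    - [[0,-0.003,0],[0,0,0],1]
    - [[0,0,0],[0,0,0],1]

```text
clock: 5.05
tool_pos: [0.4869, -0.1621, 0.0443]
orientation: [-180.0, -0.0, -95.5]
force: [1.1, -0.3, -0.7]
opening: 0.0
```

>>> servo_tool:
  rows:
    - [[0,-0.003,0],[0,0,0],1]
    - [[0,-0.003,0],[0,0,0],1]
    - [[0,0,0],[0,0,0],1]

```text
clock: 5.3
tool_pos: [0.493, -0.1626, 0.0443]
orientation: [-180.0, -0.0, -95.5]
force: [-0.8, -0.4, 0.1]
opening: 0.0005
```

>>> servo_tool:
  rows:
    - [[0,-0.003,0],[0,0,0],1]
    - [[0,0,0],[0,0,0],1]

```text
clock: 5.47
tool_pos: [0.4958, -0.1629, 0.0443]
orientation: [-180.0, -0.0, -95.5]
force: [-0.2, 1.0, 0.2]
opening: 0.0001
```

Run:
```python
from h import *
o=telemetry.get_obs(); print(o['tool_pos'],o['force'])
im=snap('wrist','w3.png'); cv2.imwrite('pics/w3c.png',cv2.resize(im[130:290,180:400,::-1],None,fx=3.6,fy=3.6,interpolation=cv2.INTER_CUBIC))
```

```text
[ 0.49577905 -0.16291377  0.04426711] [-0.15152611  0.99031898  0.20692576]
```

View pics/w3c.png

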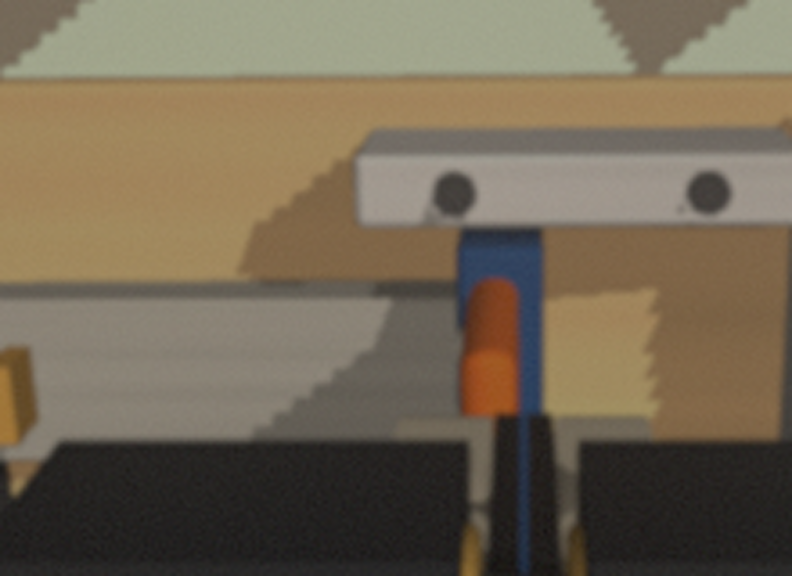

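Run:
```python
from h import *
c=cam('wrist'); p=[0.4892,-0.1418,-0.0925]
def w2j(w): 
    cs,s=np.cos(p[2]),np.sin(p[2]); q=w[:2]-p[:2]; return np.array([cs*q[0]+s*q[1],-s*q[0]+cs*q[1]])*1000
C=lambda u,v:(180+u/3.6,130+v/3.6)
print('tcp',w2j(telemetry.get_obs()['tool_pos']))
for n,q,z in [('tabtop',C(519,350),69),('tabbot',C(519,285),36),('jawface',C(542,240),35.5),('stopR',C(780,228),32),('stopL',C(358,225),32),('stopface',C(600,226),32)]: print(n,w2j(back(c,*q,z/1000)).round(1))
print('tcp px',proj(c,[telemetry.get_obs()['tool_pos']]), [ (proj(c,J2W(p,[[x,-20,44]]))).round(0) for x in (10,5)])
```

```text
tcp [  8.2270188  -20.42207788]
tabtop [  8.9 -37.7]
tabbot [  9. -36.]
jawface [  5.4 -43.3]
stopR [-32.5 -44.2]
stopL [ 34.6 -44.8]
stopface [ -3.9 -44.6]
tcp px [[325.65511135 240.28528906]] [array([[322., 241.]]), array([[331., 241.]])]
```

Run:
```python
from h import *
c=cam('wrist'); o=telemetry.get_obs(); T=o['tool_pos']; p=[0.4892,-0.1418,-0.0925]
from scipy.spatial.transform import Rotation as Ro
R=Ro.from_euler('xyz',o['orientation'],degrees=True).as_matrix()
for tx in (-9.5,0,9.5):
  for tz in (0,-19,-40,-66):
    q=proj(c,[T+R@np.array([tx,0,tz])/1000])[0]; print(tx,tz,q.round(0))
print(((back(c,*(180+531/3.6,130+415/3.6),.0355)-[*p[:2],0])*1000).round())
im=cv2.imread('pics/w3.png'); cv2.imwrite('pics/w3d.png',cv2.resize(im[210:400,240:420],None,fx=3,fy=3,interpolation=cv2.INTER_CUBIC))
print(-c[1].T@c[2])
```

```text
-9.5 0 [326. 256.]
-9.5 -19 [326. 272.]
-9.5 -40 [326. 293.]
-9.5 -66 [326. 329.]
0 0 [326. 240.]
0 -19 [326. 255.]
0 -40 [326. 275.]
0 -66 [326. 308.]
9.5 0 [326. 224.]
9.5 -19 [326. 238.]
9.5 -40 [326. 256.]
9.5 -66 [326. 286.]
[  6. -14.  36.]
[ 0.48831649 -0.2416144   0.23082416]
```

View pics/w3d.png

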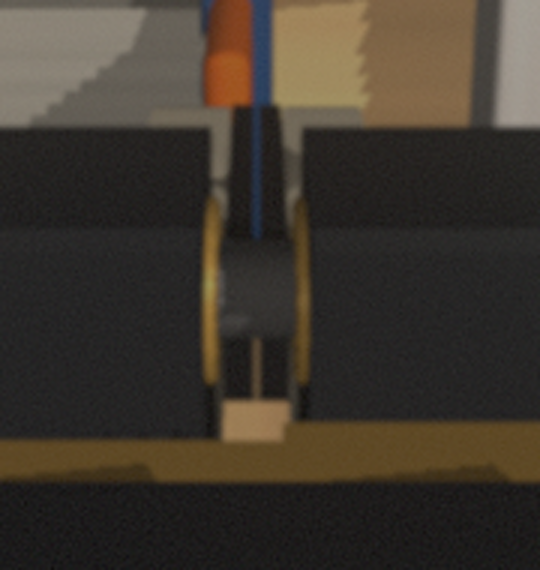

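Contact was expected by now, and the visible fingertip edge doesn't project where the TCP should be. I'll check tip height in the side camera.

Run:
```python
from h import *
c=cam('side'); T=np.array([0.4631,-0.16,0.044])
for h in (0,.019,.03,.04,.066): print(h,proj(c,[T+[0,0,h]]).round(1))
T=telemetry.get_obs()['tool_pos'];print(T)
for h in (0,.019,.03,.04,.066): print(h,((proj(c,[T+[0,0,h]])-[280,220])*10).round(1))
im=snap('side','s3.png'); cv2.imwrite('pics/s3c.png',cv2.resize(im[220:275,280:360,::-1],None,fx=10,fy=10,interpolation=cv2.INTER_CUBIC))
```

```text
0 [[305.8 253. ]]
0.019 [[305.7 250.2]]
0.03 [[305.6 248.6]]
0.04 [[305.5 247.1]]
0.066 [[305.2 243.1]]
[ 0.4955055  -0.16289469  0.04423495]
0 [[360.7 315.3]]
0.019 [[360.1 287.4]]
0.03 [[359.7 271. ]]
0.04 [[359.3 255.9]]
0.066 [[358.4 215.8]]
```

View pics/s3c.png

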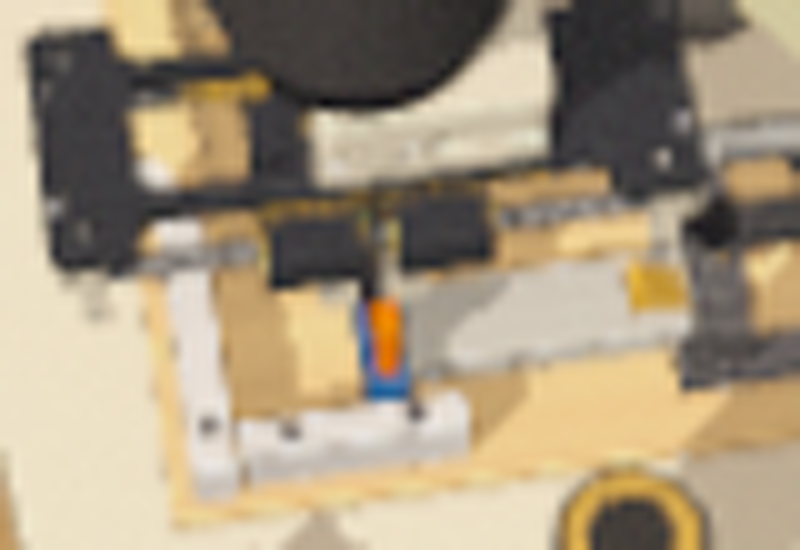

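Run:
```python
from h import *
from scipy.spatial.transform import Rotation as Ro
o=telemetry.get_obs(); T=o['tool_pos']; R=Ro.from_euler('xyz',o['orientation'],degrees=True).as_matrix()
def P(c): return c[0]@np.c_[c[1],c[2]]
cw,cs=cam('wrist'),cam('side')
for w in [(326,245.7),(326,250)]:
  for s in [(317.2,249.7),(317.2,249),(317.2,250.5)]:
    X=cv2.triangulatePoints(P(cw),P(cs),np.array(w,float),np.array(s,float)); X=X[:3,0]/X[3]
    print(X.round(4),(R.T@(X-T)*1000).round(1))
```

```text
[ 0.4939 -0.1847  0.0994] [ 21.9  -0.7 -55.2]
[ 0.4927 -0.192   0.1176] [ 29.3  -0.2 -73.5]
[ 0.4953 -0.1763  0.0783] [ 13.4  -1.3 -34.1]
[ 0.4949 -0.1793  0.0895] [ 16.4  -1.1 -45.4]
[ 0.4936 -0.1866  0.1076] [ 23.8  -0.6 -63.5]
[ 0.4962 -0.171   0.0689] [  8.1  -1.7 -24.7]
```

Both cameras put the visible finger end about 25–30 mm above the reported TCP, so the fingers probably passed just over the tab. I'll back off and lower a little in the nest to check this.

>>> servo_tool:
  rows:
    - [[0,0.012,0],[0,0,0],1]
    - [[0,0.012,0],[0,0,0],1]
    - [[0,0,0.006],[0,0,0],1]
    - [[0,0,0.006],[0,0,0],1]
    - [[0,0,0],[0,0,0],1]

```text
clock: 5.98
tool_pos: [0.4707, -0.1605, 0.0313]
orientation: [179.9, -0.0, -95.5]
force: [-1.4, 0.4, 0.3]
opening: 0.0004
```

Run:
```python
from h import *
im=snap('wrist','w4.png'); cv2.imwrite('pics/w4c.png',cv2.resize(im[130:330,200:420,::-1],None,fx=3,fy=3,interpolation=cv2.INTER_CUBIC))
im=snap('side','s4.png'); cv2.imwrite('pics/s4c.png',cv2.resize(im[220:275,280:360,::-1],None,fx=10,fy=10,interpolation=cv2.INTER_CUBIC))
im=snap('scene','c4.png'); cv2.imwrite('pics/c4c.png',cv2.resize(im[180:280,200:400,::-1],None,fx=4,fy=4,interpolation=cv2.INTER_CUBIC))
```

```text
(no output)
```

View pics/w4c.png

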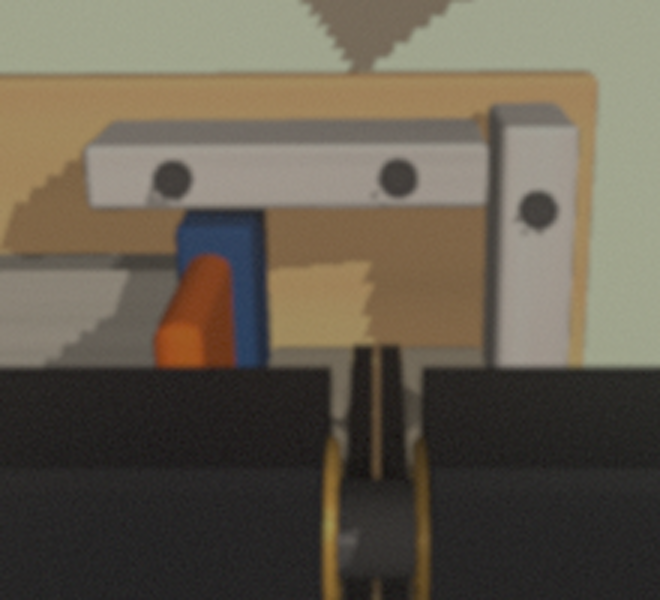

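View pics/s4c.png

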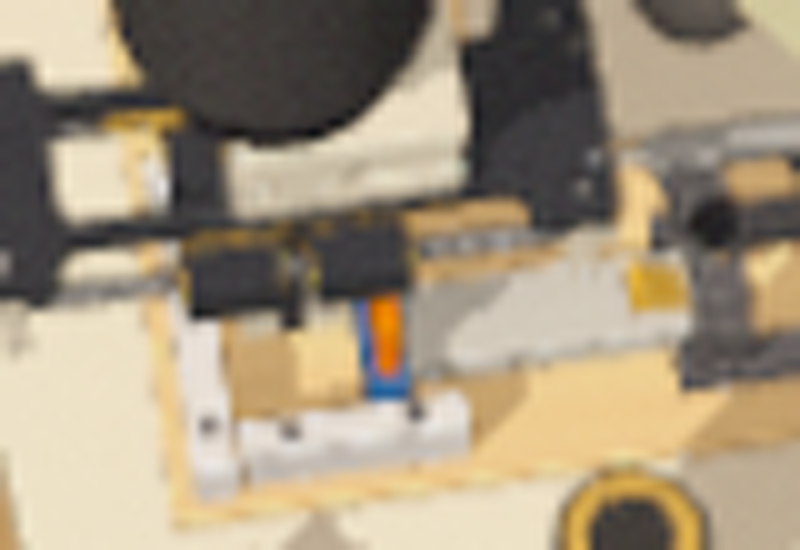

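View pics/c4c.png

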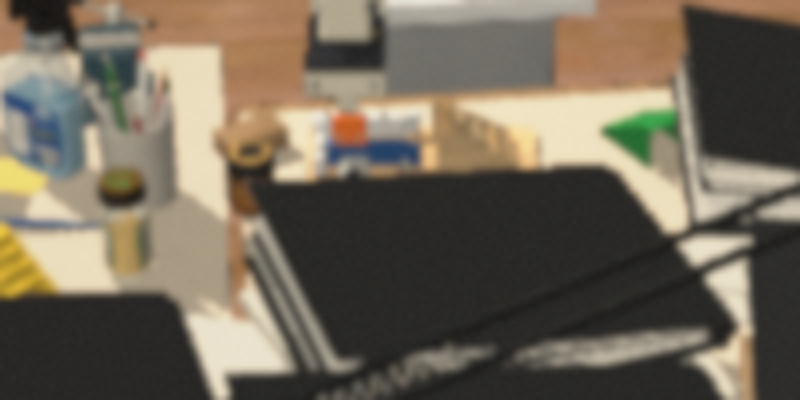

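Run:
```python
from h import *
from scipy.spatial.transform import Rotation as Ro
c=cam('scene'); R=Ro.from_euler('xyz',[180,0,-17.47],degrees=True).as_matrix(); T=np.array([0.2025,0.6435,0.1975])
for ty in (-44,44):
  for tz in (0,-20,-30,-66): print(ty,tz,((proj(c,[T+R@np.array([0,ty,tz])/1000])[0]-[420,80])*10).round(0))
im=cv2.imread('pics/scene0.png'); cv2.imwrite('pics/scene0f.png',cv2.resize(im[80:150,420:500],None,fx=8,fy=8,interpolation=cv2.INTER_CUBIC))
T=telemetry.get_obs()['tool_pos']
for h in (0,.02,.03,.066):print(h,((proj(c,[T+[0,0,h]])[0]-[200,180])*4).round())
```

```text
-44 0 [450. 618.]
-44 -20 [457. 578.]
-44 -30 [460. 558.]
-44 -66 [473. 485.]
44 0 [257. 601.]
44 -20 [263. 562.]
44 -30 [266. 542.]
44 -66 [277. 469.]
0 [348. 128.]
0.02 [348. 112.]
0.03 [348. 104.]
0.066 [347.  74.]
```

View pics/scene0f.png

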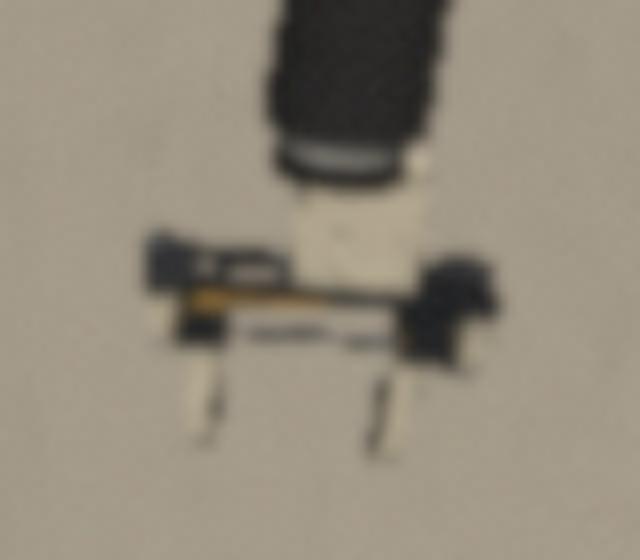

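The start picture also shows the real fingertips about 22–25 mm short of the reported TCP. So I'll treat the tip as TCP + ~24 mm, and later confirm it by touch. I'll lower 5 mm (tip ≈ 50 mm) and push again, watching the force.

>>> servo_tool:
  rows:
    - [[0,0,0.005],[0,0,0],1]
    - [[0,-0.004,0],[0,0,0],1]
    - [[0,-0.004,0],[0,0,0],1]
    - [[0,-0.003,0],[0,0,0],1]
    - [[0,0,0],[0,0,0],1]

```text
clock: 6.55
tool_pos: [0.4819, -0.1617, 0.0269]
orientation: [179.9, -0.0, -95.5]
force: [-3.7, 1.4, 3.4]
opening: 0.0004
```

>>> servo_tool:
  rows:
    - [[0,-0.003,0],[0,0,0],1]
    - [[0,-0.003,0],[0,0,0],1]
    - [[0,0,0],[0,0,0],1]

```text
clock: 6.8
tool_pos: [0.4873, -0.1622, 0.0269]
orientation: [179.9, -0.0, -95.5]
force: [-3.0, 0.4, 1.8]
opening: 0.0001
```

>>> servo_tool:
  rows:
    - [[0,-0.003,0],[0,0,0],1]
    - [[0,-0.003,0],[0,0,0],1]
    - [[0,0,0],[0,0,0],1]

```text
clock: 7.05
tool_pos: [0.4927, -0.1627, 0.0268]
orientation: [179.8, -0.0, -95.5]
force: [-5.2, 1.4, 2.6]
opening: 0.0002
```

Run:
```python
from h import *
im=snap('wrist','w5.png'); cv2.imwrite('pics/w5c.png',cv2.resize(im[130:330,180:400,::-1],None,fx=3,fy=3,interpolation=cv2.INTER_CUBIC))
im=snap('side','s5.png'); cv2.imwrite('pics/s5c.png',cv2.resize(im[220:275,280:360,::-1],None,fx=10,fy=10,interpolation=cv2.INTER_CUBIC))
```

```text
(no output)
```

View pics/w5c.png

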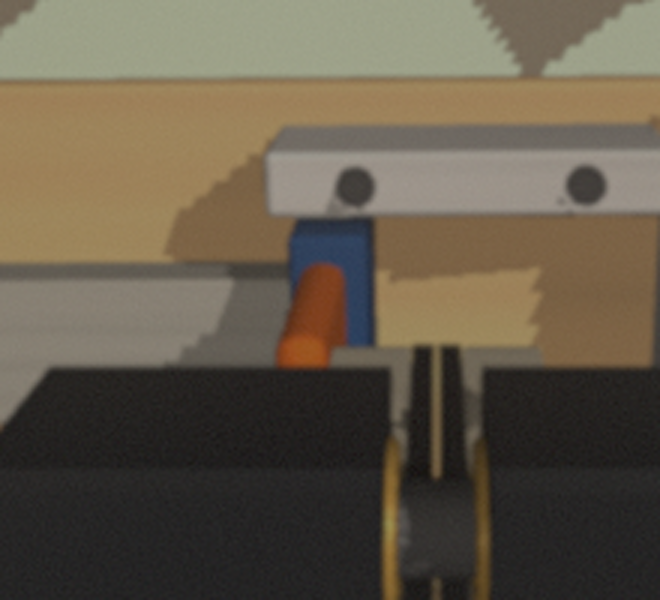

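View pics/s5c.png

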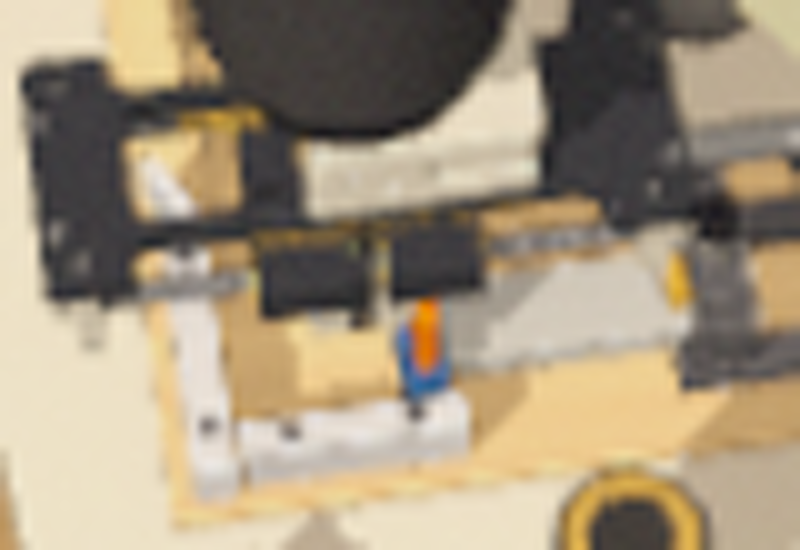

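The jaw is moving with the fingers; orange is now at side (322.8,253), and the finger back (±21 mm) is the contact. Estimated travel is about 16 mm. Next I'll push 20 mm more, check, then go past the pin.

>>> servo_tool:
  rows:
    - [[0,-0.004,0],[0,0,0],1]
    - [[0,-0.004,0],[0,0,0],1]
    - [[0,-0.004,0],[0,0,0],1]
    - [[0,-0.004,0],[0,0,0],1]
    - [[0,-0.004,0],[0,0,0],1]
    - [[0,0,0],[0,0,0],1]

```text
clock: 7.65
tool_pos: [0.5127, -0.1647, 0.0267]
orientation: [179.8, -0.0, -95.5]
force: [-6.6, 1.3, 2.9]
opening: 0.0006
```

Run:
```python
from h import *
print(telemetry.get_obs()['tool_pos'])
im=snap('wrist','w6.png'); cv2.imwrite('pics/w6c.png',cv2.resize(im[130:330,180:400,::-1],None,fx=3,fy=3,interpolation=cv2.INTER_CUBIC))
c=cam('wrist');np.savez('w6.npz',K=c[0],R=c[1],t=c[2])
```

```text
[ 0.51265579 -0.16465388  0.02672434]
```

View pics/w6c.png

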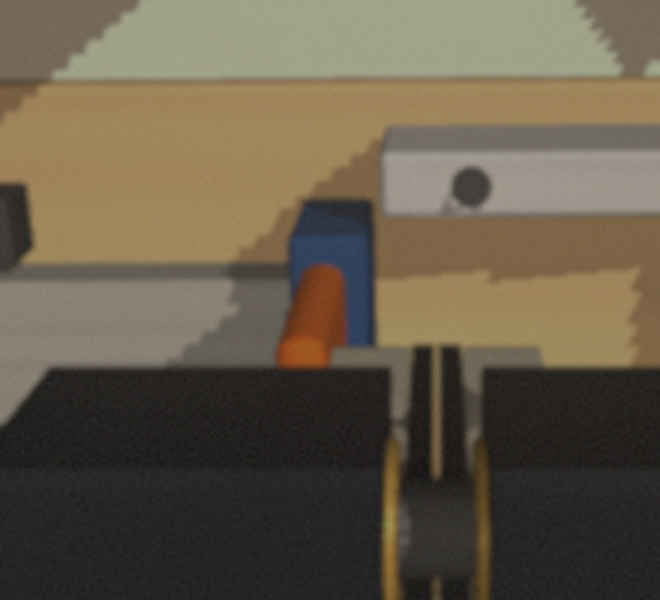

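Run:
```python
from h import *
d=np.load('w6.npz'); c=(d['K'],d['R'],d['t']); p=[0.4892,-0.1418,-0.0925]
def w2j(w): 
    cs,s=np.cos(p[2]),np.sin(p[2]); q=w[:2]-p[:2]; return np.array([cs*q[0]+s*q[1],-s*q[0]+cs*q[1]])*1000
C=lambda u,v:(180+u/3,130+v/3)
for n,q,z in [('jawface',C(372,237),35.5),('stopL',C(383,213),32)]: print(n,w2j(back(c,*q,z/1000)).round(1))
```

```text
jawface [ 36.5 -41.9]
stopL [ 34.7 -45.2]
```

Referenced to the end stop (x = 36), the jaw face reads about 37.5, so travel is ≈31.5 mm. I'll push 12 mm more, to about 43.5.

>>> servo_tool:
  rows:
    - [[0,-0.004,0],[0,0,0],1]
    - [[0,-0.004,0],[0,0,0],1]
    - [[0,-0.004,0],[0,0,0],1]
    - [[0,0,0],[0,0,0],1]
    - [[0,0,0],[0,0,0],1]

```text
clock: 8.12
tool_pos: [0.524, -0.1657, 0.0267]
orientation: [179.8, 0.0, -95.5]
force: [-7.5, 2.3, 4.1]
opening: 0.0004
```

Run:
```python
from h import *
c=cam('wrist');np.savez('w7.npz',K=c[0],R=c[1],t=c[2])
im=snap('wrist','w7.png'); cv2.imwrite('pics/w7c.png',cv2.resize(im[130:330,180:400,::-1],None,fx=3,fy=3,interpolation=cv2.INTER_CUBIC))
```

```text
(no output)
```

View pics/w7c.png

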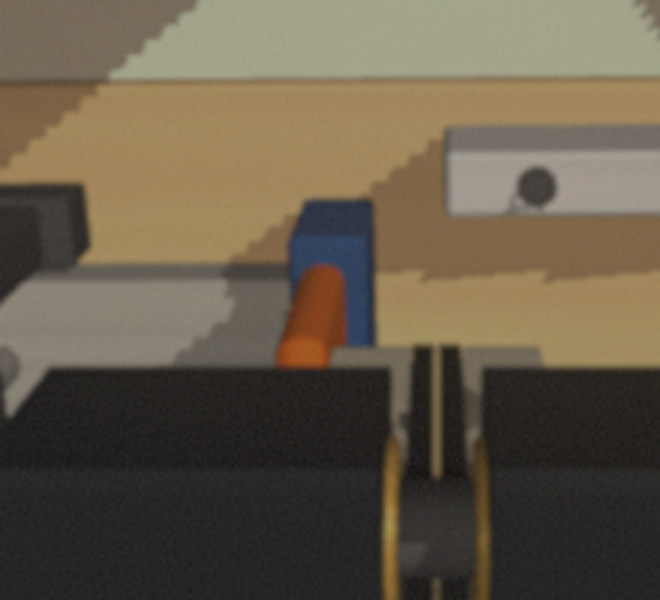

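Gap to the stop end grew as expected, and the force of ~7.8 N matches a spring at ≈42 mm. Letting go.

>>> servo_tool:
  rows:
    - [[0,0.005,0],[0,0,0],1]
    - [[0,0.005,0],[0,0,0],1]
    - [[0,0.005,0],[0,0,0],1]
    - [[0,0.005,0],[0,0,0],1]
    - [[0,0.008,0],[0,0,0],1]
    - [[0,0,0],[0,0,0],1]

```text
clock: 8.67
tool_pos: [0.4975, -0.1631, 0.0275]
orientation: [-180.0, 0.0, -95.5]
force: [-0.3, 0.8, -0.4]
opening: 0.0003
```

Run:
```python
from h import *
c=cam('wrist');np.savez('w8.npz',K=c[0],R=c[1],t=c[2])
im=snap('wrist','w8.png'); cv2.imwrite('pics/w8c.png',cv2.resize(im[130:330,180:400,::-1],None,fx=3,fy=3,interpolation=cv2.INTER_CUBIC))
```

```text
(no output)
```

View pics/w8c.png

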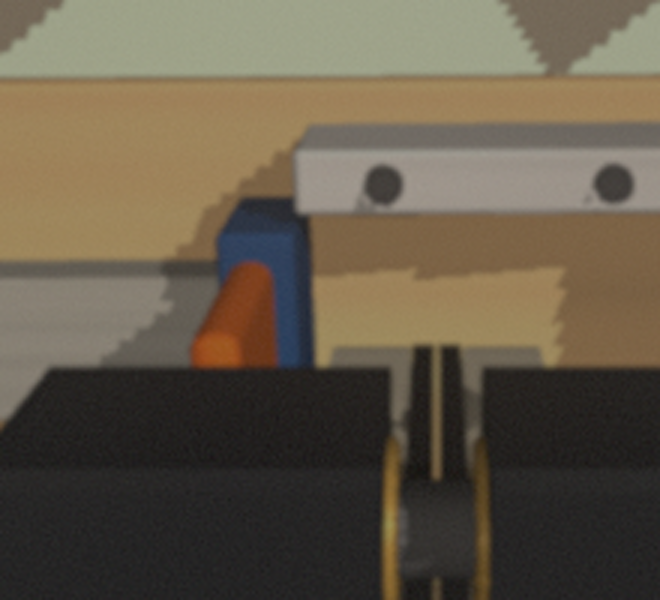

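The jaw stayed latched: its face is at the stop end (side edge at crop (308,213)) and the force on the tool is zero. Now checking jar_grey against the gripper body's sweep for the stair push.

Run:
```python
from h import *
p=[0.4892,-0.1418,-0.0925]
def w2j(w): 
    cs,s=np.cos(p[2]),np.sin(p[2]); q=w[:2]-p[:2]; return np.array([cs*q[0]+s*q[1],-s*q[0]+cs*q[1]])*1000
d=np.load('w1.npz'); c=(d['K'],d['R'],d['t'])
for u,v in [(234,172),(212,172),(256,172)]: print(w2j(back(c,u,v,.058)))
d=np.load('w8.npz'); c=(d['K'],d['R'],d['t']);C=lambda u,v:(180+u/3,130+v/3)
print('jaw',w2j(back(c,*C(305,237),.0355)),'stop',w2j(back(c,*C(296,212),.032)))
c=cam('side')
for u,v in [(350,208),(350,211)]: print(w2j(back(c,u,v,.06)))
# travel plan
o=telemetry.get_obs(); print(o['tool_pos'],w2j(o['tool_pos']))
for q in [(-5,190),(-5,230),(-2,46)]: print(q,J2W(p,[[*q,0]]))
```

```text
[130.79488104 100.20796313]
[156.71959757 100.00595952]
[104.8685308  100.40997948]
jaw [ 33.12979209 -41.46268341] stop [ 34.98557041 -44.95190805]
[140.56122548 113.16182645]
[138.46596981 101.74062744]
[ 0.49829157 -0.16309928  0.02763134] [ 11.02007414 -20.36845172]
(-5, 190) [[0.50177132 0.04784958 0.        ]]
(-5, 230) [[0.50546605 0.08767857 0.        ]]
(-2, 46) [[ 0.49145748 -0.09581192  0.        ]]
```

jar_grey starts at jig x ≈107, so the body (to ≈95) clears it. Lifting, going behind the stair's low end, and descending part-way.

>>> servo_tool:
  rows:
    - [[0,0,-0.03],[0,0,0],1]
    - [[0,0,-0.03],[0,0,0],1]
    - [[0,0,-0.03],[0,0,0],1]
    - [[0,0,-0.02],[0,0,0],1]
    - [[-0.032,0.0025,0],[0,0,0],1]
    - [[-0.032,0.0025,0],[0,0,0],1]
    - [[-0.032,0.0025,0],[0,0,0],1]
    - [[-0.032,0.0025,0],[0,0,0],1]
    - [[-0.032,0.0025,0],[0,0,0],1]
    - [[-0.032,0.0025,0],[0,0,0],1]
    - [[0,0,0],[0,0,0],1]
    - [[0,0,0.03],[0,0,0],1]
    - [[0,0,0.03],[0,0,0],1]
    - [[0,0,0.03],[0,0,0],1]
    - [[0,0,0.02],[0,0,0],1]
    - [[0,0,0.01],[0,0,0],1]
    - [[0,0,0],[0,0,0],1]

```text
clock: 10.13
tool_pos: [0.5006, 0.0288, 0.0154]
orientation: [179.8, -0.1, -95.5]
force: [-0.7, 1.2, 0.0]
opening: 0.0001
```

Run:
```python
from h import *
p=[0.4892,-0.1418,-0.0925]
def w2j(w): 
    cs,s=np.cos(p[2]),np.sin(p[2]); q=w[:2]-p[:2]; return np.array([cs*q[0]+s*q[1],-s*q[0]+cs*q[1]])*1000
o=telemetry.get_obs(); print(o['tool_pos'],w2j(o['tool_pos']),o['force'])
c=cam('wrist');np.savez('w9.npz',K=c[0],R=c[1],t=c[2])
im=snap('wrist','w9.png')
im=snap('side','s9.png'); cv2.imwrite('pics/s9c.png',cv2.resize(im[180:270,270:390,::-1],None,fx=6,fy=6,interpolation=cv2.INTER_CUBIC))
```

```text
[0.50063777 0.02883907 0.01540888] [ -4.37273918 170.96605856] [-0.65878855  1.17764737  0.01736463]
```

View pics/w9.png

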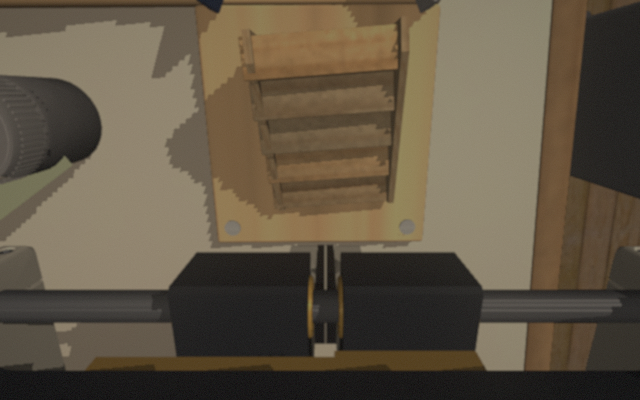

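View pics/s9c.png

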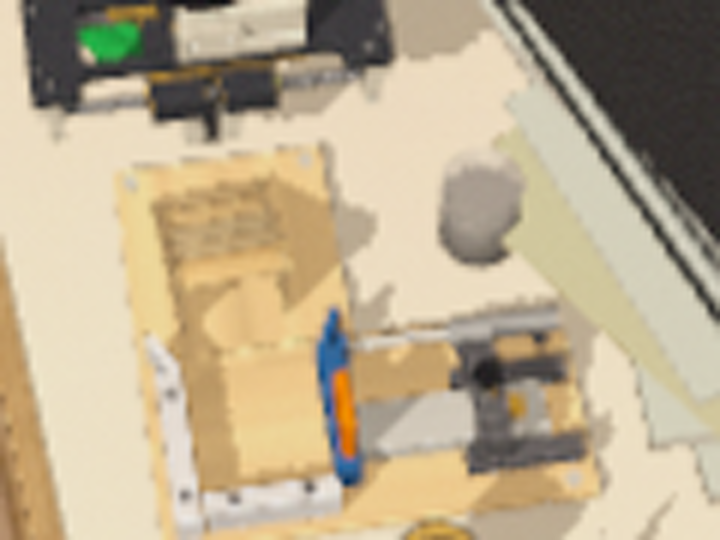

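The side view confirms the jaw latched open, and the stair is still in place. Now I'll touch down gently on the base behind the stair to calibrate tip height.

>>> servo_tool:
  rows:
    - [[0,0,0.008],[0,0,0],1]
    - [[0,0,0.006],[0,0,0],1]
    - [[0,0,0.004],[0,0,0],1]
    - [[0,0,0.002],[0,0,0],1]
    - [[0,0,0],[0,0,0],1]

```text
clock: 10.65
tool_pos: [0.5014, 0.0293, -0.003]
orientation: [180.0, -0.0, -95.5]
force: [0.2, -0.2, 1.0]
opening: 0.0003
```

>>> servo_tool:
  rows:
    - [[0,0,0.0015],[0,0,0],1]
    - [[0,0,0.0015],[0,0,0],1]
    - [[0,0,0],[0,0,0],1]

```text
clock: 10.9
tool_pos: [0.5016, 0.0294, -0.0059]
orientation: [180.0, -0.0, -95.5]
force: [-0.3, 0.2, -0.1]
opening: 0.0008
```

>>> servo_tool:
  rows:
    - [[0,0,0.0015],[0,0,0],1]
    - [[0,0,0.0015],[0,0,0],1]
    - [[0,0,0],[0,0,0],1]

```text
clock: 11.15
tool_pos: [0.5015, 0.0294, -0.009]
orientation: [180.0, -0.0, -95.5]
force: [-0.0, -0.2, -0.0]
opening: 0.0006
```

>>> servo_tool:
  rows:
    - [[0,0,0.0015],[0,0,0],1]
    - [[0,0,0.0015],[0,0,0],1]
    - [[0,0,0],[0,0,0],1]

```text
clock: 11.4
tool_pos: [0.5014, 0.0293, -0.012]
orientation: [180.0, -0.0, -95.5]
force: [-0.5, 0.1, 0.2]
opening: 0.0006
```

>>> servo_tool:
  rows:
    - [[0,0,0.0015],[0,0,0],1]
    - [[0,0,0],[0,0,0],1]

```text
clock: 11.57
tool_pos: [0.5015, 0.0293, -0.0135]
orientation: [180.0, -0.0, -95.5]
force: [-0.3, -0.0, 0.2]
opening: 0.0005
```

>>> servo_tool:
  rows:
    - [[0,0,0.0015],[0,0,0],1]
    - [[0,0,0],[0,0,0],1]

```text
clock: 11.73
tool_pos: [0.5015, 0.0294, -0.0149]
orientation: [180.0, -0.0, -95.5]
force: [0.1, -0.2, 0.6]
opening: 0.0006
```

Run:
```python
from h import *
im=snap('wrist','w10.png');o=telemetry.get_obs();print(o['tool_pos'],o['force'])
im=snap('side','s10.png'); cv2.imwrite('pics/s10c.png',cv2.resize(im[180:230,270:350,::-1],None,fx=9,fy=9,interpolation=cv2.INTER_CUBIC))
```

```text
[ 0.50154365  0.02936055 -0.01486105] [ 0.3846095  -0.79265233 -0.00459335]
```

View pics/w10.png

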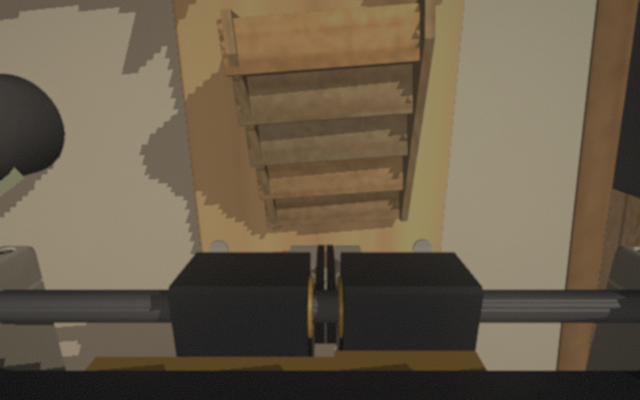

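View pics/s10c.png

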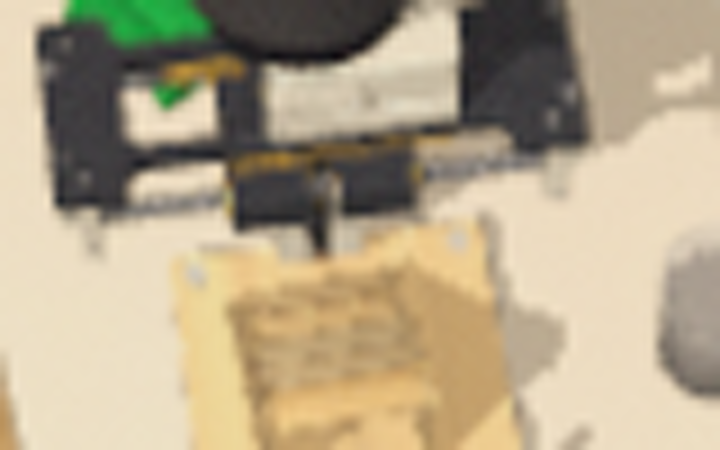

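>>> servo_tool:
  rows:
    - [[0,0,0.0015],[0,0,0],1]
    - [[0,0,0.0015],[0,0,0],1]
    - [[0,0,0],[0,0,0],1]

```text
clock: 12.08
tool_pos: [0.5014, 0.0293, -0.018]
orientation: [180.0, -0.0, -95.5]
force: [0.7, -0.9, -0.6]
opening: 0.0003
```

>>> servo_tool:
  rows:
    - [[0,0,0.0015],[0,0,0],1]
    - [[0,0,0],[0,0,0],1]

```text
clock: 12.25
tool_pos: [0.5015, 0.0293, -0.0195]
orientation: [180.0, -0.0, -95.5]
force: [0.7, 0.4, -0.4]
opening: 0.0003
```

>>> servo_tool:
  rows:
    - [[0,0,0.0015],[0,0,0],1]
    - [[0,0,0],[0,0,0],1]

```text
clock: 12.42
tool_pos: [0.5017, 0.0294, -0.0201]
orientation: [-180.0, -0.0, -95.4]
force: [-2.4, -0.4, 9.4]
opening: 0.0005
```

>>> servo_tool:
  rows:
    - [[0,0,0.0015],[0,0,0],1]
    - [[0,0,0],[0,0,0],1]

```text
clock: 12.58
tool_pos: [0.5018, 0.0294, -0.0202]
orientation: [-180.0, -0.0, -95.4]
force: [-8.5, 0.8, 28.8]
opening: 0.0006
```

Contact force appeared at TCP z ≈ -0.020, so the tip is 28 mm above the reported TCP (base top at 8), which agrees with the cameras. I'll lift to about 3.5 mm above the base and start the push along tool +x.

>>> servo_tool:
  rows:
    - [[0,0,-0.003],[0,0,0],1]
    - [[0,0,-0.003],[0,0,0],1]
    - [[0,0,0],[0,0,0],1]
    - [[0,0,0],[0,0,0],1]

```text
clock: 12.92
tool_pos: [0.5017, 0.0294, -0.0162]
orientation: [-180.0, 0.0, -95.5]
force: [-0.1, -0.0, -0.9]
opening: 0.0005
```

>>> servo_tool:
  rows:
    - [[0.003,0,0],[0,0,0],1]
    - [[0.003,0,0],[0,0,0],1]
    - [[0.003,0,0],[0,0,0],1]
    - [[0,0,0],[0,0,0],1]

```text
clock: 13.25
tool_pos: [0.5004, 0.0198, -0.0165]
orientation: [180.0, -0.0, -95.5]
force: [1.2, 0.1, -0.1]
opening: 0.0001
```

Run:
```python
from h import *
im=snap('wrist','w11.png');o=telemetry.get_obs();print(o['tool_pos'],o['force'])
cv2.imwrite('pics/w11c.png',cv2.resize(im[60:290,190:470,::-1],None,fx=2.5,fy=2.5,interpolation=cv2.INTER_CUBIC))
```

```text
[ 0.50052819  0.01996316 -0.01644963] [-0.1880211   0.41127647 -0.62044137]
```

View pics/w11c.png

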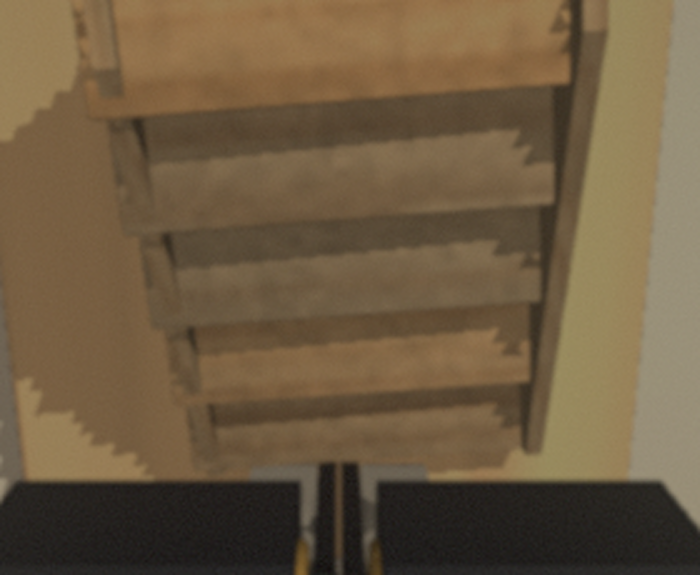

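The finger is just short of the low riser, and the stair is yawed about 2°, left edge nearer. I'll shift 2 mm toward its centre and push the first 35 mm.

>>> servo_tool:
  rows:
    - [[0,0.002,0],[0,0,0],1]
    - [[0.003,0,0],[0,0,0],1]
    - [[0.003,0,0],[0,0,0],1]
    - [[0.003,0,0],[0,0,0],1]
    - [[0.003,0,0],[0,0,0],1]
    - [[0.003,0,0],[0,0,0],1]
    - [[0.003,0,0],[0,0,0],1]
    - [[0.003,0,0],[0,0,0],1]
    - [[0.003,0,0],[0,0,0],1]
    - [[0.003,0,0],[0,0,0],1]
    - [[0.003,0,0],[0,0,0],1]
    - [[0,0,0],[0,0,0],1]

```text
clock: 14.3
tool_pos: [0.4957, -0.0098, -0.0163]
orientation: [180.0, -0.0, -95.5]
force: [0.7, -0.2, 0.2]
opening: 0.0005
```

Run:
```python
from h import *
im=snap('wrist','w12.png');o=telemetry.get_obs();print(o['tool_pos'],o['force'])
cv2.imwrite('pics/w12c.png',cv2.resize(im[0:290,150:490,::-1],None,fx=2,fy=2,interpolation=cv2.INTER_CUBIC))
im=snap('side','s12.png'); cv2.imwrite('pics/s12c.png',cv2.resize(im[180:270,270:390,::-1],None,fx=6,fy=6,interpolation=cv2.INTER_CUBIC))
```

```text
[ 0.49575919 -0.00957643 -0.01627585] [ 0.98860799 -0.50162658 -0.06911372]
```

View pics/w12c.png

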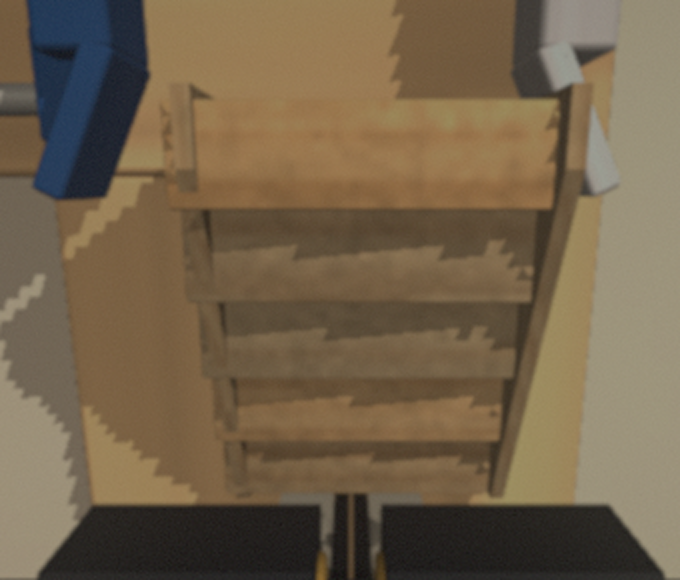

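View pics/s12c.png

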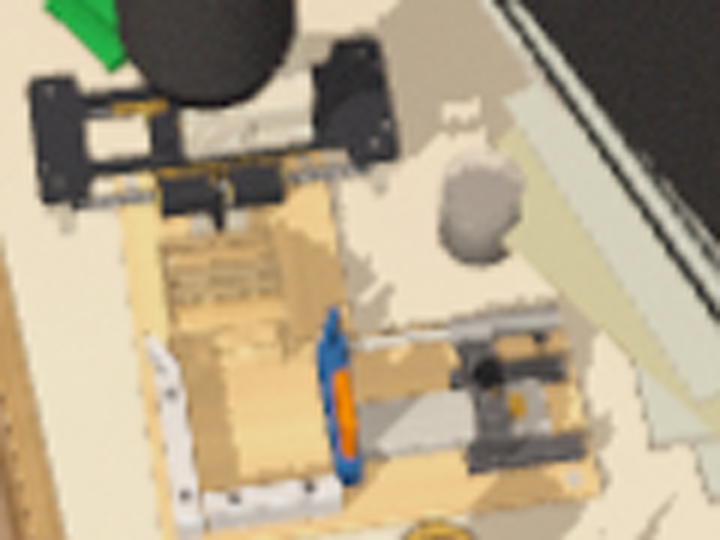

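The stair is now square to the jig and moving with the fingers. I'll measure its lateral offset against the nest.

Run:
```python
from h import *
p=[0.4892,-0.1418,-0.0925]
def w2j(w): 
    cs,s=np.cos(p[2]),np.sin(p[2]); q=w[:2]-p[:2]; return np.array([cs*q[0]+s*q[1],-s*q[0]+cs*q[1]])*1000
c=cam('wrist');C=lambda u,v:(150+u/2,v/2)
for n,q,z in [('topfrontL',C(170,208),56),('topfrontR',C(553,208),56),('backL',C(165,85),56),('backR',C(592,85),56),('lowL',C(232,495),17),('lowR',C(502,495),17),('jaw',C(148,75),35.5),('fence',C(513,75),32),('fenceflare',C(585,193),32),('jawflare',C(103,195),35.5)]: print(n,w2j(back(c,*q,z/1000)).round(1))
print(w2j(telemetry.get_obs()['tool_pos']))
```

```text
topfrontL [22.1 56.6]
topfrontR [-36.6  56.8]
backL [21.5 39.3]
backR [-40.9  39.5]
lowL [ 22.  121.9]
lowR [-40.4 122.1]
jaw [29.2 35.2]
fence [-34.3  34.9]
fenceflare [-48.8  54.9]
jawflare [38.9 54.9]
[ -5.58213177 132.43439089]
```

Run:
```python
from h import *
p=[0.4892,-0.1418,-0.0925]
def w2j(w): 
    cs,s=np.cos(p[2]),np.sin(p[2]); q=w[:2]-p[:2]; return np.array([cs*q[0]+s*q[1],-s*q[0]+cs*q[1]])*1000
c=cam('wrist');C=lambda u,v:(150+u/2,v/2)
for n,q,z in [('jaw',C(108,45),35.5),('jawb',C(148,75),8),('fence',C(553,45),32),('fenceb',C(513,75),8),('ff',C(585,193),8),('jf',C(103,195),8)]: print(n,w2j(back(c,*q,z/1000)).round(1))
```

```text
jaw [35.6 30.5]
jawb [36.2 31.4]
fence [-40.9  30.1]
fenceb [-39.3  31.7]
ff [-56.3  55.2]
jf [48.  55.2]
```

The stair's centre is at x ≈ -9.5 and the nest's middle at ≈ -2, so 7.5 mm too close to the fence. I'll go round at low height and nudge the stair's side squarely with the finger.

>>> servo_tool:
  rows:
    - [[-0.008,0,0],[0,0,0],1]
    - [[-0.008,0,0],[0,0,0],1]
    - [[0,0.022,0],[0,0,0],1]
    - [[0,0.022,0],[0,0,0],1]
    - [[0,0.024,0],[0,0,0],1]
    - [[0,0,0],[0,0,0],1]
    - [[0.025,0,0],[0,0,0],1]
    - [[0.025,0,0],[0,0,0],1]
    - [[0.024,0,0],[0,0,0],1]
    - [[0,0,0],[0,0,0],1]

```text
clock: 15.23
tool_pos: [0.422, -0.0621, -0.0163]
orientation: [180.0, -0.0, -95.5]
force: [0.7, -0.2, -0.4]
opening: 0.0001
```

>>> servo_tool:
  rows:
    - [[0,-0.004,0],[0,0,0],1]
    - [[0,-0.003,0],[0,0,0],1]
    - [[0,-0.002,0],[0,0,0],1]
    - [[0,-0.002,0],[0,0,0],1]
    - [[0,0,0],[0,0,0],1]

```text
clock: 15.65
tool_pos: [0.4344, -0.0609, -0.0163]
orientation: [-180.0, 0.0, -95.4]
force: [0.8, -0.5, 0.0]
opening: 0.0006
```

```bash
cat >> h.py <<'E'
PJ=[0.4892,-0.1418,-0.0925]
def w2j(w): 
    cs,s=np.cos(PJ[2]),np.sin(PJ[2]); q=w[:2]-np.array(PJ[:2]); return np.array([cs*q[0]+s*q[1],-s*q[0]+cs*q[1]])*1000
E
python3 - <<'E'
from h import *
im=snap('wrist','w13.png');o=telemetry.get_obs();print(w2j(o['tool_pos']),o['tool_pos'],o['force'])
cv2.imwrite('pics/w13c.png',cv2.resize(im[0:290,50:450,::-1],None,fx=2,fy=2,interpolation=cv2.INTER_CUBIC))
E
```

```text
[-62.39267969  75.34901775] [ 0.4340339  -0.06101001 -0.01630331] [ 0.18241852 -0.85787565  0.02628133]
```

View pics/w13c.png

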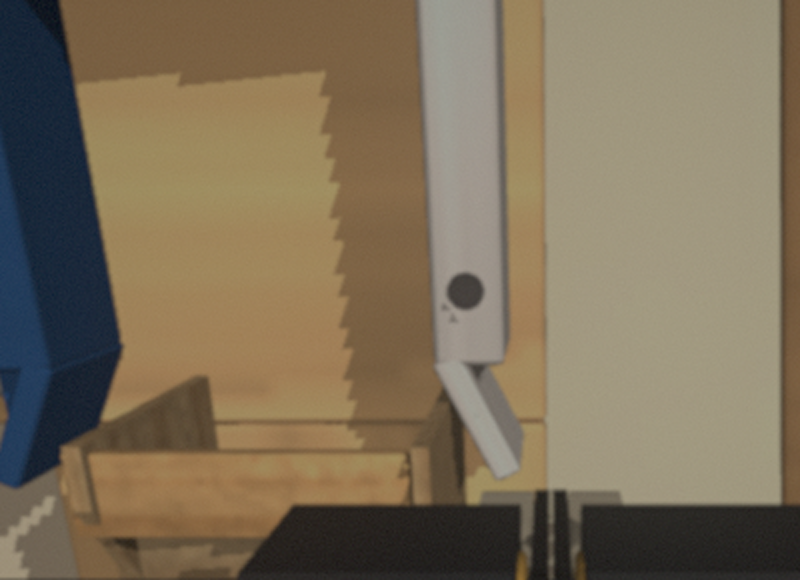

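>>> servo_tool:
  rows:
    - [[0,-0.003,0],[0,0,0],1]
    - [[0,-0.003,0],[0,0,0],1]
    - [[0,-0.003,0],[0,0,0],1]
    - [[0,0,0],[0,0,0],1]

```text
clock: 16.03
tool_pos: [0.4434, -0.0623, -0.0162]
orientation: [-180.0, 0.0, -95.5]
force: [-0.3, -0.6, 0.8]
opening: 0.0006
```

Run:
```python
from h import *
im=snap('wrist','w14.png');o=telemetry.get_obs();print(w2j(o['tool_pos']),o['tool_pos'],o['force'])
cv2.imwrite('pics/w14c.png',cv2.resize(im[0:290,50:450,::-1],None,fx=2,fy=2,interpolation=cv2.INTER_CUBIC))
```

```text
[-53.31742533  74.80531221] [ 0.44302014 -0.06238965 -0.01625772] [ 0.01947898  0.59438576 -0.968307  ]
```

View pics/w14c.png

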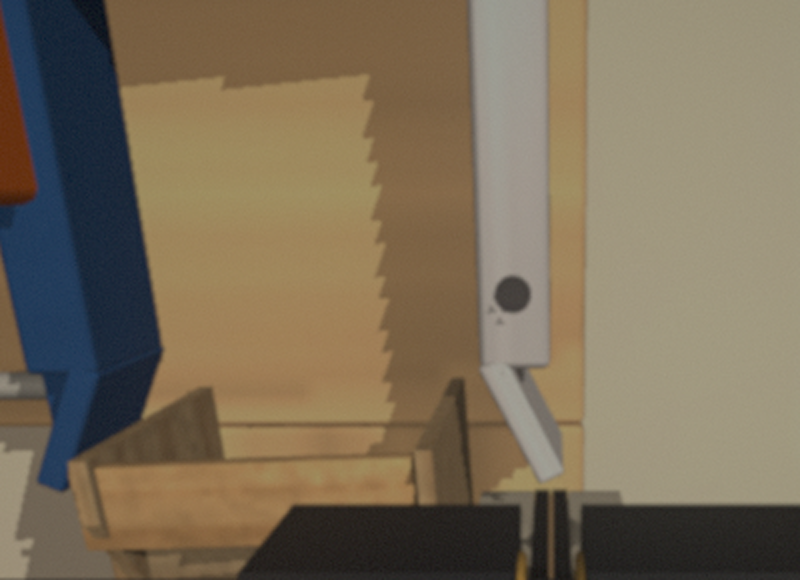

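Run:
```python
from h import *
c=cam('wrist');C=lambda u,v:(50+u/2,v/2)
for n,q,z in [('TL',C(70,460),56),('TR',C(433,451),56),('jawk',C(161,350),8),('fencetop',C(481,365),32),('sideBotFar',C(465,380),8),('sidebotNear',C(470,500),8),('sL',C(212,388),8),('fl',C(88,548),56)]: print(n,w2j(back(c,*q,z/1000)).round(1))
```

```text
TL [28.5 40.2]
TR [-33.3  38.7]
jawk [36.5 31.8]
fencetop [-39.5  29.7]
sideBotFar [-33.2  39.2]
sidebotNear [-33.3  69.6]
sL [26.  40.9]
fl [28.6 56.8]
```

The stair's side now reads x ≈ -33.3, so its centre is ≈ -2.5 and it is still parallel. I'll nudge 1.5 mm more, retreat, go round to the low end and look before pushing.

>>> servo_tool:
  rows:
    - [[0,-0.0015,0],[0,0,0],1]
    - [[0,0,0],[0,0,0],1]
    - [[0,0.006,0],[0,0,0],1]
    - [[0,0.006,0],[0,0,0],1]
    - [[-0.025,0,0],[0,0,0],1]
    - [[-0.025,0,0],[0,0,0],1]
    - [[-0.025,0,0],[0,0,0],1]
    - [[0,0,0],[0,0,0],1]
    - [[0,-0.02,0],[0,0,0],1]
    - [[0,-0.02,0],[0,0,0],1]
    - [[0,-0.022,0],[0,0,0],1]
    - [[0,0,0],[0,0,0],1]

```text
clock: 17.08
tool_pos: [0.5045, 0.0077, -0.0159]
orientation: [-179.9, 0.0, -95.4]
force: [0.5, 0.3, 0.1]
opening: 0.0009
```

Run:
```python
from h import *
im=snap('wrist','w15.png');o=telemetry.get_obs();print(w2j(o['tool_pos']),o['tool_pos'],o['force'])
cv2.imwrite('pics/w15c.png',cv2.resize(im[0:290,150:490,::-1],None,fx=2,fy=2,interpolation=cv2.INTER_CUBIC))
c=cam('wrist');np.savez('w15.npz',K=c[0],R=c[1],t=c[2])
```

```text
[ -0.95295599 149.6037718 ] [ 0.50206974  0.00725223 -0.01635879] [-0.02665755  0.49585262  0.21947534]
```

View pics/w15c.png

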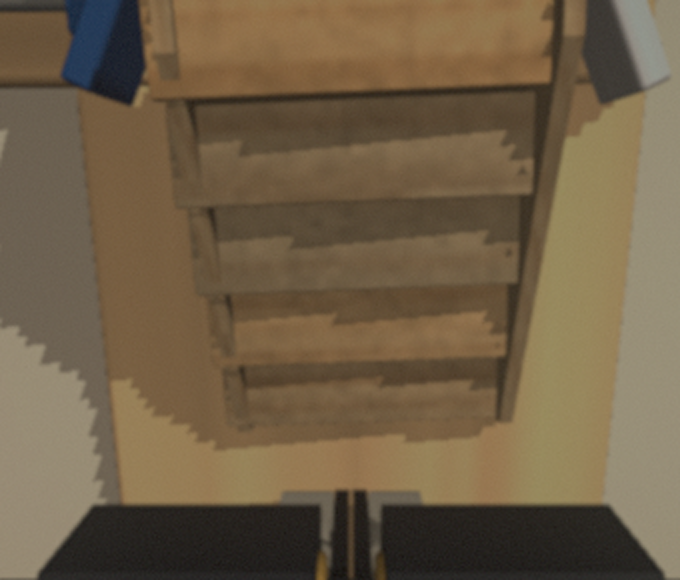

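Run:
```python
from h import *
d=np.load('w15.npz'); c=(d['K'],d['R'],d['t']);C=lambda u,v:(150+u/2,v/2)
for n,q,z in [('tfL',C(153,101),56),('tfR',C(573,82),56),('lowL',C(232,430),17),('lowR',C(512,421),17),('L2',C(172,208),46.4),('R2',C(532,193),46.4),('lowbR',C(505,421),8)]: print(n,w2j(back(c,*q,z/1000)).round(1))
```

```text
tfL [28.  58.6]
tfR [-33.5  56.3]
lowL [ 25.8 123.1]
lowR [-37.  121.2]
L2 [28.7 74.1]
R2 [-30.9  71.9]
lowbR [-37.4 124.2]
```

High end centred (≈ -2), low end ≈ -5.6 with about 2° of yaw; the flat push will square that. Shift 2 mm toward the stair's centre line and push 55 mm.

>>> servo_tool:
  rows:
    - [[0.006,0.002,0],[0,0,0],1]
    - [[0.005,0,0],[0,0,0],1]
    - [[0.003,0,0],[0,0,0],1]
    - [[0.003,0,0],[0,0,0],1]
    - [[0.003,0,0],[0,0,0],1]
    - [[0.003,0,0],[0,0,0],1]
    - [[0.003,0,0],[0,0,0],1]
    - [[0.003,0,0],[0,0,0],1]
    - [[0.003,0,0],[0,0,0],1]
    - [[0.003,0,0],[0,0,0],1]
    - [[0.003,0,0],[0,0,0],1]
    - [[0.003,0,0],[0,0,0],1]
    - [[0.003,0,0],[0,0,0],1]
    - [[0,0,0],[0,0,0],1]

```text
clock: 18.3
tool_pos: [0.4945, -0.0368, -0.0163]
orientation: [180.0, -0.0, -95.5]
force: [0.0, -0.2, -0.5]
opening: 0.0007
```

Run:
```python
from h import *
im=snap('wrist','w16.png');o=telemetry.get_obs();print(w2j(o['tool_pos']),o['tool_pos'],o['force'])
cv2.imwrite('pics/w16c.png',cv2.resize(im[0:290,150:490,::-1],None,fx=2,fy=2,interpolation=cv2.INTER_CUBIC))
im=snap('side','s16.png'); cv2.imwrite('pics/s16c.png',cv2.resize(im[180:270,270:390,::-1],None,fx=6,fy=6,interpolation=cv2.INTER_CUBIC))
```

```text
[ -4.33751437 105.22200575] [ 0.49460019 -0.03662718 -0.01632245] [ 0.20372025 -0.89629353  0.17440014]
```

View pics/w16c.png

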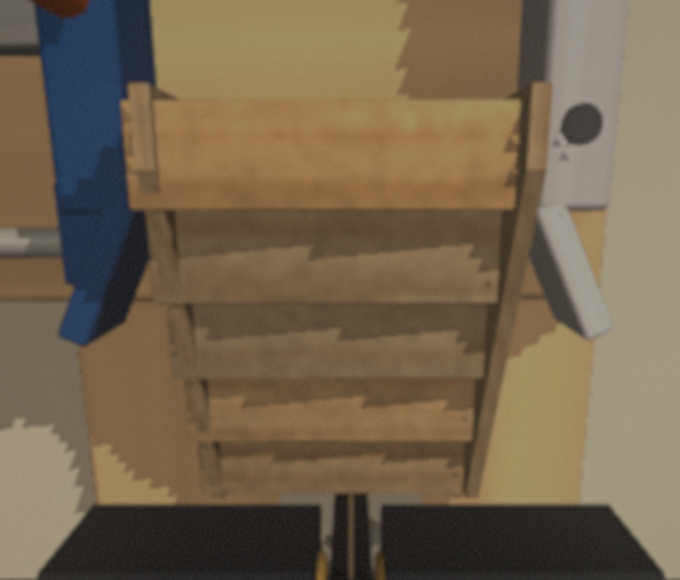

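View pics/s16c.png

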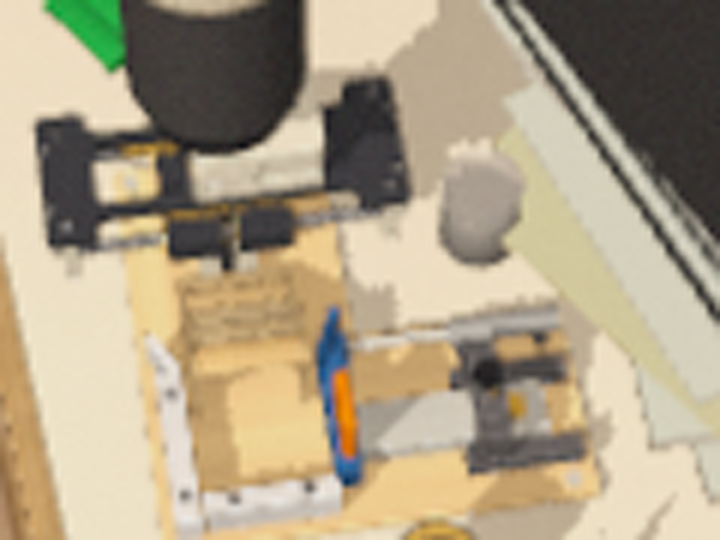

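The stair is inside the mouth, square, with gaps on both sides. I'll push 48 mm more, then creep to the stop.

>>> servo_tool:
  rows:
    - [[0.003,0,0],[0,0,0],1]
    - [[0.003,0,0],[0,0,0],1]
    - [[0.003,0,0],[0,0,0],1]
    - [[0.003,0,0],[0,0,0],1]
    - [[0.003,0,0],[0,0,0],1]
    - [[0.003,0,0],[0,0,0],1]
    - [[0.003,0,0],[0,0,0],1]
    - [[0.003,0,0],[0,0,0],1]
    - [[0.003,0,0],[0,0,0],1]
    - [[0.003,0,0],[0,0,0],1]
    - [[0.003,0,0],[0,0,0],1]
    - [[0.003,0,0],[0,0,0],1]
    - [[0.003,0,0],[0,0,0],1]
    - [[0.003,0,0],[0,0,0],1]
    - [[0.003,0,0],[0,0,0],1]
    - [[0.003,0,0],[0,0,0],1]
    - [[0,0,0],[0,0,0],1]

```text
clock: 19.82
tool_pos: [0.4901, -0.0845, -0.0162]
orientation: [180.0, -0.0, -95.5]
force: [0.1, 0.4, 0.1]
opening: 0.0001
```

Run:
```python
from h import *
im=snap('wrist','w17.png');o=telemetry.get_obs();print(w2j(o['tool_pos']),o['tool_pos'],o['force'])
cv2.imwrite('pics/w17c.png',cv2.resize(im[0:290,150:490,::-1],None,fx=2,fy=2,interpolation=cv2.INTER_CUBIC))
```

```text
[-4.32140749 57.30033737] [ 0.49018979 -0.08434547 -0.01624472] [-0.4510835  -0.19119587 -0.20097587]
```

View pics/w17c.png

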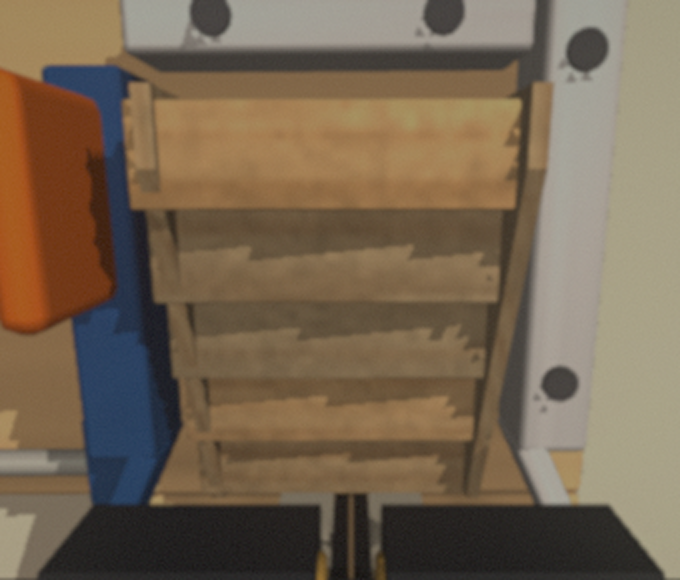

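The stair is well inside, with a small gap to the end stop. Creeping on.

>>> servo_tool:
  rows:
    - [[0.002,0,0],[0,0,0],1]
    - [[0.002,0,0],[0,0,0],1]
    - [[0.002,0,0],[0,0,0],1]
    - [[0,0,0],[0,0,0],1]

```text
clock: 20.2
tool_pos: [0.4896, -0.0903, -0.0162]
orientation: [180.0, -0.0, -95.5]
force: [-0.4, 0.8, 0.9]
opening: 0.0005
```

>>> servo_tool:
  rows:
    - [[0.001,0,0],[0,0,0],1]
    - [[0.001,0,0],[0,0,0],1]
    - [[0,0,0],[0,0,0],1]

```text
clock: 20.45
tool_pos: [0.4895, -0.0921, -0.0163]
orientation: [180.0, -0.0, -95.5]
force: [-0.0, -0.3, -0.8]
opening: 0.0005
```

>>> servo_tool:
  rows:
    - [[0.001,0,0],[0,0,0],1]
    - [[0,0,0],[0,0,0],1]

```text
clock: 20.62
tool_pos: [0.4894, -0.0927, -0.0162]
orientation: [-180.0, 0.0, -95.5]
force: [-0.9, 3.1, 1.7]
opening: 0.0004
```

>>> servo_tool:
  rows:
    - [[0.001,0,0],[0,0,0],1]
    - [[0,0,0],[0,0,0],1]

```text
clock: 20.78
tool_pos: [0.4893, -0.093, -0.0163]
orientation: [-180.0, 0.1, -95.5]
force: [-1.4, 9.2, 1.1]
opening: 0.0001
```

The force rose to 9 N at TCP jig y ≈ 48.6 (expected 48), so the stair is against the stop. I'll withdraw straight back, rise, and check.

>>> servo_tool:
  rows:
    - [[-0.002,0,0],[0,0,0],1]
    - [[-0.004,0,0],[0,0,0],1]
    - [[-0.01,0,0],[0,0,0],1]
    - [[-0.02,0,0],[0,0,0],1]
    - [[-0.02,0,0],[0,0,0],1]
    - [[0,0,-0.03],[0,0,0],1]
    - [[0,0,-0.03],[0,0,0],1]
    - [[0,0,-0.04],[0,0,0],1]
    - [[0,0,-0.04],[0,0,0],1]
    - [[0,0,0],[0,0,0],1]
    - [[0,0,0],[0,0,0],1]

```text
clock: 21.7
tool_pos: [0.4964, -0.0373, 0.1265]
orientation: [-179.7, 0.1, -95.4]
force: [-0.6, 0.4, -0.3]
opening: 0.0003
```

Run:
```python
from h import *
c=cam('wrist');np.savez('w18.npz',K=c[0],R=c[1],t=c[2])
im=snap('wrist','w18.png');o=telemetry.get_obs();print(w2j(o['tool_pos']),o['tool_pos'],o['force'])
cv2.imwrite('pics/w18c.png',cv2.resize(im[20:220,200:420,::-1],None,fx=3,fy=3,interpolation=cv2.INTER_CUBIC))
im=snap('side','s18.png'); cv2.imwrite('pics/s18c.png',cv2.resize(im[180:310,270:390,::-1],None,fx=4.6,fy=4.6,interpolation=cv2.INTER_CUBIC))
```

```text
[ -3.86123285 104.25766206] [ 0.49498536 -0.03763139  0.12464299] [-0.43416746  0.41171076 -1.54657973]
```

View pics/w18c.png

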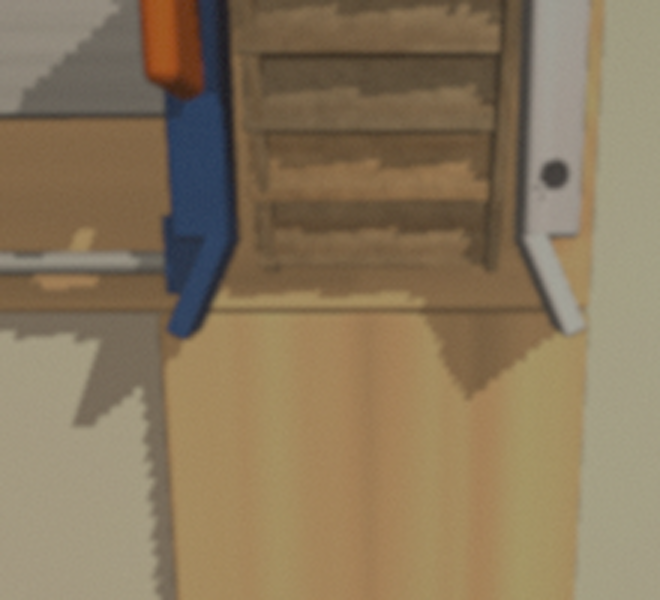

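View pics/s18c.png

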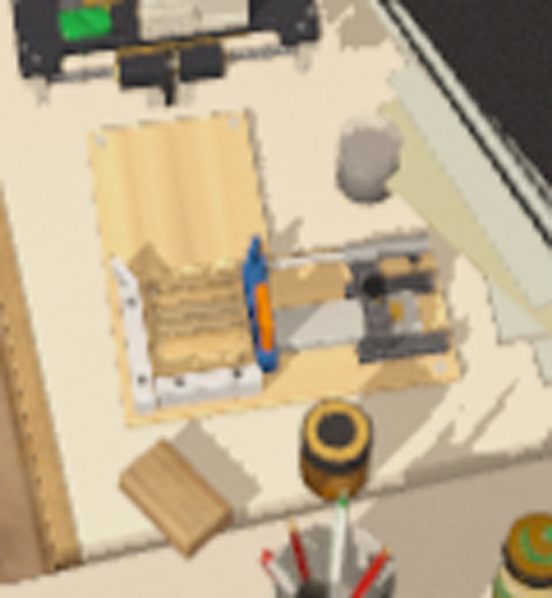

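>>> servo_tool:
  rows:
    - [[0.03,0,0],[0,0,0],1]
    - [[0.03,0,0],[0,0,0],1]
    - [[0.02,0,0],[0,0,0],1]
    - [[0,0,0],[0,0,0],1]
    - [[0,0,0],[0,0,0],1]

```text
clock: 22.22
tool_pos: [0.4858, -0.1187, 0.1222]
orientation: [179.8, -0.0, -95.6]
force: [-0.1, 1.0, -0.6]
opening: 0.0007
```

Run:
```python
from h import *
d=np.load('w18.npz'); c=(d['K'],d['R'],d['t']);C=lambda u,v:(200+u/3,20+v/3)
for n,q,z in [('lowL',C(258,268),17),('lowR',C(495,270),17),('lowL0',C(258,268),8),('flareJ',C(237,237),8),('base edge y50',C(400,311),8)]: print(n,w2j(back(c,*q,z/1000)).round(1))
im=snap('wrist','w19.png')
cv2.imwrite('pics/w19c.png',cv2.resize(im[0:250,180:440,::-1],None,fx=2.4,fy=2.4,interpolation=cv2.INTER_CUBIC))
```

```text
lowL [29.4 38.6]
lowR [-33.5  39.3]
lowL0 [30.4 39. ]
flareJ [35.9 30.8]
base edge y50 [-8.5 50.6]
```

View pics/w19c.png

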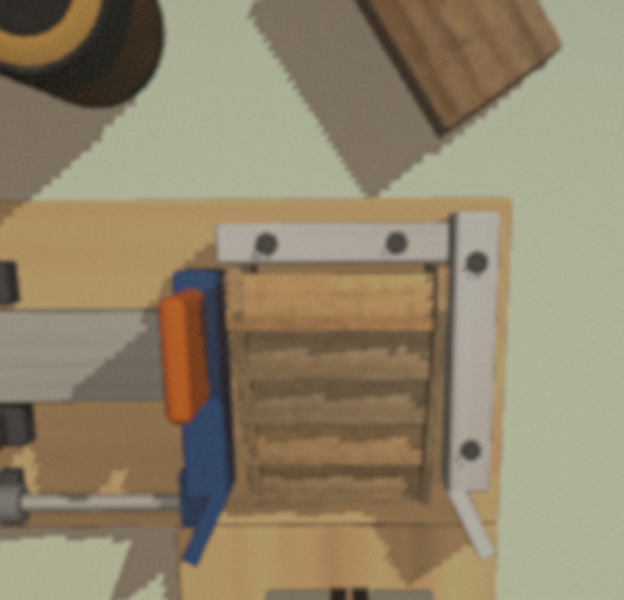

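The stair sits in the nest with its high end at the stop's face. Its low edge reads y ≈ 39 (home is -3 + 42 = 39) and its centre x ≈ -2. The jaw is still latched, the bystanders are unmoved, and the tool is clear. Handing in.

Run:
```python
from plant import ctrl
print(ctrl.close_job())
```

```text
the job is handed in; nothing more can be done
None
```

The jig is loaded: the jaw is latched open, the stair is home against the end stop, and I handed the job in at about 22 s of the 50 s.

**Jaw:** I pushed the orange tab to about 43 mm of travel and let go. The jaw stayed open with no force on the tool. Its face measured about 34–36 mm in jig x (36 expected).

**Stair:** I pushed it along the base into the nest. Partway I nudged its side about 8 mm to line it up with the nest. At the end stop the push force rose to 9 N.

**Last checks:**
- The stair's low edge was at jig y ≈ 39 mm, which is where it should be when home. Its centre was at x ≈ -2 mm (home is -1), and it was square to the nest.
- The jaw was still latched, and the gripper was clear of everything.
- The bystanders visible in the last wrist and side views (jar_bronze, sanding_block, jar_grey) looked unmoved. I did not check the tape, the glue bottle or the tube again after the start.

**Disagreement found:** the real fingertips end about 28 mm short of the reported TCP. Because of that, my first push passed over the tab without touching it. I confirmed the offset with the cameras and by touching down on the base, with a force of up to about 29 N, and corrected for it from then on.

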